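# Tighten a bench glue press with its removable crank

### The job

Two boards are stacked for a glue-up under the open jaw of the bench press. Take the crank off its wooden keeper and fit it over the square end of the press screw, feeling for the angle at which it drops fully home rather than forcing it down, and wind it clockwise until the sprung shoe bears firmly on the boards with its spring about half compressed, never bottomed out. Then lift the crank off, put it back fully down over the keeper's dowel, and leave the boards and the things round about where they are.

Things in the scene. Friction and masses are not known exactly. Their poses are not given: they have to be found in the camera images.
- press: Grey cast-iron bench glue press bolted to the bench; origin on the bench under the screw's axis, z up; its -x axis points from screw and guide rods to the jaw's free end. Base 124 mm wide (y), x -150 to +40 mm, 20 mm thick. A bridge 44 (x) x 108 (y) mm, its top 170 mm above the bench, carries the screw. The jaw rides on the rods below the bridge; only the screw's square end stands higher.
- screw_seat (a point): On the screw's upright axis, at the top of its round collar, 174 mm above the bench: the crank's hub rests here when fully home. The screw turns but does not rise or sink; clockwise from above lowers the jaw, 4 mm per rad. It drags with a steady 0.48 N m either way (about 7 N at the knob), so it stays where it is left. This point and its axes do not turn with the screw.
- screw_tip (a point): Flat top of the screw, on its axis, 24 mm above screw_seat. The square is 16 mm across flats and 18 mm high; the top 6 mm are a round pilot, 16 mm thick, its upper half tapering to 11. Its angle is not given; the crank fits in four positions a quarter turn apart. At a wrong angle it stays up, its underside 18 mm above screw_seat; within about 0.12 rad of a right one it slides down.
- crank: Loose dark steel crank, 0.45 kg, balanced about its hub. Origin: centre of the hub's underside, on the socket's axis; z up; x along the arm to the knob. Hub 30 x 30 mm, 40 mm high: grip it across its y sides. Arm 18 mm wide, z 28 to 38 mm; behind the hub a 34 mm balance ball, 45 mm out. Socket from below: 18 mm square, sides along x and y, 26 mm deep. Starts parked on the keeper at any yaw.
- crank_knob (a point): Middle of the crank's black barrel knob, 70 mm from the hub's axis along the crank's x, 60 mm above the hub's underside. Knob 23 mm thick, 36 mm high (41.5 to 77.5 mm above the hub's underside). It spins freely on its upright pin, so a hand holding it need not turn as it goes round. Axes as the crank's.
- keeper: Wooden block 45 (x) x 130 (y) x 35 mm, screwed to the bench; origin at the centre of its underside, z up. A round wooden dowel 13 mm thick and 26 mm high (upper 4 mm tapered) stands in the middle of its top and holds the crank when not in use.
- dowel_foot (a point): Point on the dowel's axis at the block's top face, 35 mm above the bench: the parked crank's origin lies here.
- shoe: Round steel pressure shoe, 42 mm across, under the jaw's free end, 85 mm from the screw's axis along the press's -x; origin at the centre of its underside; starts 7 to 22 mm above the boards. Its spring lets it sink up to 8 mm into the jaw at 15 N per mm (half: 60 N). From touching the boards, each further rad of crank adds 4 mm of compression, 0.24 N m, about 3.4 N at the knob.
- board_top: Upper of two equal loose hardwood boards 60 (press x) x 100 (press y) x 22 mm, lying flat on the press base under the shoe; origin at the centre of its underside, 42 mm above the bench; its top face, 64 mm above the bench, is what the shoe bears on.
- board_low: Lower board, the same size, origin at the centre of its underside, 20 mm above the bench on the press base.
- glue_bottle: Bystander: glue bottle, 59 mm across, 174 mm high, standing to the right of the press; origin at the centre of its underside.
- screw_tin: Bystander: round tin of screws, 70 mm across, 39 mm high, behind the press; origin at the centre of its underside.
- marker: Bystander: marker pen lying on the bench behind the press, 17 x 142 x 17 mm (long along its y); origin at the centre of its underside.
Things that resemble listed ones, but are neither listed nor needed, are in the scene too. What is shaped like the board_top but purple is not meant.

How it is judged (in metres and radians):
On the way, in this order (a step that is already met when the one before it is completed fails the run):
1. the crank is fully home on the screw's square, the shoe still clear of the boards (horizontal distance between crank and screw_seat below 0.004 m and z of crank in the frame of screw_seat below 0.004 m and angle between crank's own z axis and vertical below 0.12 rad and contact force between shoe and board_top below 1 N), for 0.2 s.
2. with the crank on the square, the shoe has been wound down and bears on the boards with more than 35 N (horizontal distance between crank and screw_seat below 0.006 m and z of crank in the frame of screw_seat below 0.01 m and contact force between shoe and board_top above 35 N), for 0.2 s.
At the end, for the whole second after the job is handed in: The shoe bears on the upper board with 35 to 90 N (spring compressed 2.3 to 6 mm of its 8 mm); the crank is parked on the keeper: hub axis within 6 mm of the dowel's, underside within 5 mm of the block's top, upright within 0.15 rad, at rest; both boards within 10 mm of where they lay (contact force between shoe and board_top between 35 and 90 N and horizontal distance between crank and dowel_foot below 0.006 m and z of crank in the frame of dowel_foot below 0.005 m and angle between crank's own z axis and vertical below 0.15 rad and linear speed of crank below 0.02 m/s and distance of each of board_low, board_top from where it was at the start of the episode below 0.01 m); the robot touches nothing.
It fails at once if the press is overtightened: the shoe bears with more than 100 N (spring nearly bottomed out) (contact force between shoe and board_top above 100 N).
It fails at once if the crank is forced: pressed against the press with more than 60 N while it still rides on top of the square (underside more than 16.5 mm above its seat) (contact force between crank and press above 60 N and z of crank in the frame of screw_seat above 0.0165 m).
It fails at once if a board is shifted by more than 10 mm (distance of any of board_low, board_top from where it was at the start of the episode above 0.01 m).
It fails at once if the glue bottle, the screw tin or the marker is shifted by more than 30 mm (distance of any of glue_bottle, screw_tin, marker from where it was at the start of the episode above 0.03 m).
It also fails if it takes over 72 s, if anything falls off the work surface, if the arm or the gripper's body presses on something with over 40 N, if the wrist force passes 120 N, or if a joint passes its speed limit or range.

### The arm

A 6-joint arm with a two-finger parallel gripper is mounted at the origin on a cart in front of the work surface, level with it; the furniture and walls round the work are solid. World frame = base frame: x ahead of the robot, y to its left, z up, the work surface at z = 0. Lengths are in m, angles in degrees, forces in N, time in s.
With the tool pointing down it reaches from about 0.3 to 1 m from the base axis. Payload 5.1 kg.
Tool frame: the origin (TCP) lies at the very end of the fingers, on their centre line; the grasp point (between the pads) lies 19 mm behind it; z points along the fingers, y is the line along which they close (so a half turn about z gives the same grasp; the last joint's range is limited). The gripper opens to 95 mm and grips with 3 to 60 N. Pads are 20 mm wide; open, the fingers measure 119 mm over their backs; the gripper's body (75 mm by 180 mm) begins 59 mm behind the grasp point.
Start: joints at [69.981, 7.093, 94.555, -0, 78.352, -4.733], TCP at [0.171, 0.627, 0.215] pointing down, gripper open.
Joint ranges: [-149.61, 149.61], [-58.7, 133.49], [1.44, 155.28], [-77.14, 257.14], [18.33, 153.61], [-166.67, 166.67]. Speed limits (degrees/s): [147.25, 147.25, 180, 180, 180, 180].

### API

Orientations are given as [roll, pitch, yaw] about the fixed x, y, z axes, in that order (R = Rz(yaw) Ry(pitch) Rx(roll)).
In Python, from rig import sensors, imaging, arm gives the robot as it stands.
- The arm moves only by the shell command python3 -m crank 'ROWS'. ROWS is a JSON object whose key "motion" holds a list of rows, 1 to 5 of them, each of 7 numbers: the opening from 0.0 (shut) to 1.0 (fully open), then dx, dy, dz in units of 100 mm, then a rotation vector rx, ry, rz in units of 10 degrees; each row shifts and turns the commanded pose from where the row before left it, along the tool's axes as they then stand; what a row does not reach is not made up. A row lasts 1/12 s, in which the tool goes at most 0.0417 m and 7.16 degrees, less where a joint would pass 70% of its speed; a pose out of reach is approached as far as the arm can. The fingers move at their own pace and stop on an object; the grip force is fixed at half the most. Time passes only in rows, so rows that do not move let the fingers close. It prints the time, the measured TCP pose, the force, the opening and the grip force at its end. Input that does not fit is refused with a message, and nothing moves.
- sensors.state(): the state, without advancing time (a new reading comes with each control period).
- imaging.get_image(name): name is "side" or "top"; returns a dict with "frame" (420x560x3 uint8, red, green, blue), "camera_matrix" (3x3 intrinsics, pixels), "view" (4x4, takes a point from world to camera coordinates). Camera axes: x right, y up, looking along -z (the intrinsics and any distortion apply to the point x, -y, -z); pixel columns grow to the right and rows downward; lengths in m; the calibration is good to about 2 mm. A picture is of the moment at which its call begins. There is no depth.
- arm.sign_off(): hands the job in; it is judged then, once.
The state is a dict: "t": time; "qpos": joint angles; "joint_velocities": joint speeds; "joint_efforts": joint torques, N m; "ee_pos": TCP position; "tool_rot": TCP orientation; "force": force on the tool from outside, world axes, zero at the start; "ft_torque": the same for the moment, N m; "gripper_width": opening from 0.0 (shut) to 1.0 (fully open); "grasp_force": force on a finger pad.
Only numpy, scipy, OpenCV 4.12 (cv2) and the standard library are available. Lean on these libraries where they do the work, as an engineer would, in place of code of your own. Each camera call takes 0.05 s, during which the arm holds its last target. There are 200 camera calls.

## Working session

There is one attempt and no reset: what is moved stays moved. The work goes in short steps, Python scripts to look and compute and a shell command to move; the robot and the scene stay as the last step left them, time stands still between calls to the robot, and variables do not carry over. Pictures are saved under pics/ and viewed, at most 10 in all, crops included, and the job is handed in when it is done.

```bash
ls; mkdir -p pics; python3 - <<'E'
from rig import sensors, imaging
import cv2, numpy as np
s=sensors.state(); print(s)
for n in("side","top"):
    d=imaging.get_image(n); cv2.imwrite(f"pics/{n}0.png",d["frame"][:,:,::-1]); print(n,d["camera_matrix"],d["view"],[k for k in d])
    np.savez(f"{n}0.npz",f=d["frame"],K=d["camera_matrix"],V=d["view"])
E
```

```text
pics
{'t': 0.0, 'qpos': array([ 6.99803287e+01,  7.13342275e+00,  9.46328503e+01, -1.47543058e-03,
        7.83509217e+01, -4.73622382e+00]), 'joint_velocities': array([-0.01237243, -0.03105204,  0.00142028, -0.04243695, -0.00919637,
       -0.03776493]), 'joint_efforts': array([-1.81820571e-03, -4.17600846e+01, -3.59932566e+01,  7.72704673e-02,
        4.92269313e-02, -1.76606413e-04]), 'ee_pos': array([0.17119372, 0.6263956 , 0.21340058]), 'tool_rot': array([-1.79883086e+02, -8.23710622e-03,  1.64716844e+02]), 'force': array([0.06402397, 0.62322493, 1.02624947]), 'ft_torque': array([ 0.00510139,  0.00024037, -0.01102708]), 'grasp_force': 0.0, 'gripper_width': 0.9949525536498297}
side [[460.71461651   0.         282.69806873]
 [  0.         460.71461651 200.43208249]
 [  0.           0.           1.        ]] [[ 0.99939316 -0.02277321 -0.02635713 -0.51253363]
 [ 0.03328587  0.40138975  0.91530231 -0.17455045]
 [-0.0102649  -0.91562419  0.40190419 -1.05621244]
 [ 0.          0.          0.          1.        ]] ['frame', 'camera_matrix', 'view']
top [[382.05043156   0.         278.20422659]
 [  0.         382.05043156 209.76724379]
 [  0.           0.           1.        ]] [[ 0.01768734 -0.99982387  0.00627563  0.04604365]
 [ 0.99056495  0.01837596  0.1358065  -0.53496577]
 [-0.1358979   0.00381436  0.99071551 -1.10233409]
 [ 0.          0.          0.          1.        ]] ['frame', 'camera_matrix', 'view']
```

View pics/side0.png

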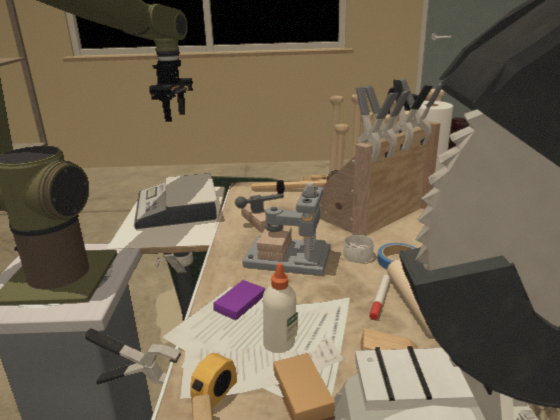

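View pics/top0.png

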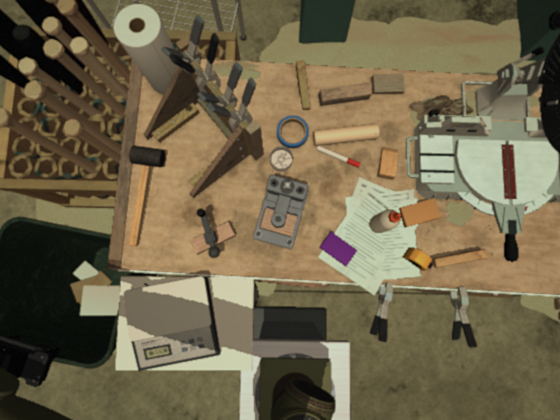

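Side: press around (288,240), dark crank near (260,203). Top: press (282,210), keeper with crank (213,235); the mallet at (145,200) and purple board (338,248) are lookalikes. I'll enlarge to confirm.

```bash
python3 - <<'E'
import cv2, numpy as np
t=cv2.imread("pics/top0.png")[170:275,180:320]; s=cv2.imread("pics/side0.png")[175:280,225:345]
a=cv2.resize(t,(800,600),interpolation=cv2.INTER_CUBIC)[:, :]; 
a=cv2.resize(t,None,fx=5.7,fy=5.7,interpolation=cv2.INTER_CUBIC); b=cv2.resize(s,None,fx=6.6,fy=5.7,interpolation=cv2.INTER_CUBIC)
cv2.imwrite("pics/tc.png",a[:600,:800]);cv2.imwrite("pics/sc.png",cv2.resize(s,None,fx=5.7,fy=5.7,interpolation=cv2.INTER_CUBIC)[:600])
E
```

```text
(no output)
```

View pics/tc.png

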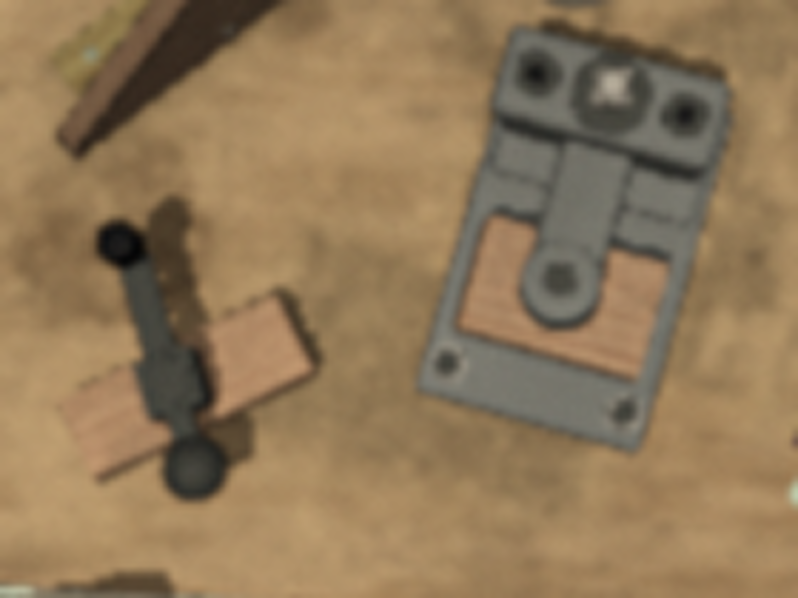

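View pics/sc.png

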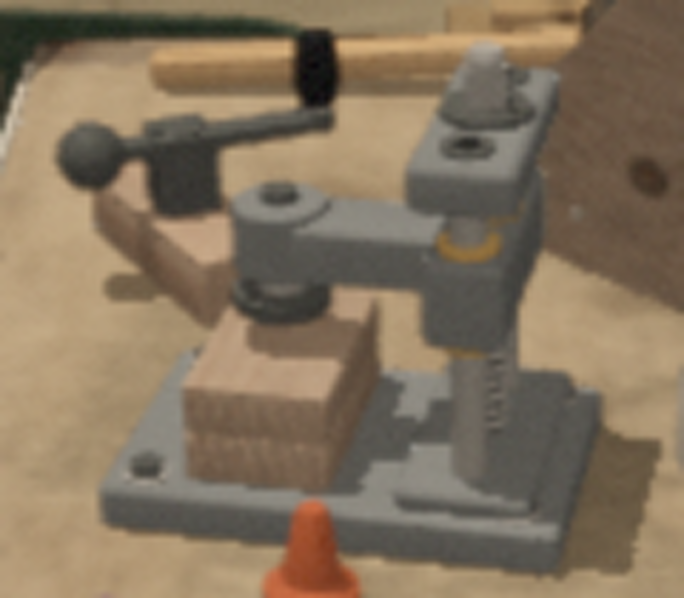

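Crank confirmed: the black knob is at top (201,213) / side (280,187), the ball at (214,252) / (241,202), on the wooden block. Of the things resembling it, the mallet at (145,200) has a wooden handle and no keeper. The boards lie in the press; the purple one is loose on the paper. The screw tip is at top (287,185) / side (310,184). Now triangulating with masks.

```bash
cat > h.py <<'E'
import cv2, numpy as np
from scipy.spatial.transform import Rotation as R
def load(n): d=np.load(n+".npz"); return d["f"],d["K"],d["V"]
def ray(K,V,p):
    d=np.linalg.inv(K)@[p[0],p[1],1]; d=d*[1,-1,-1]; r=V[:3,:3].T@d
    return -V[:3,:3].T@V[:3,3], r/np.linalg.norm(r)
def tri(obs):
    A=np.zeros((3,3));b=np.zeros(3);L=[]
    for K,V,p in obs:
        o,d=ray(K,V,p);P=np.eye(3)-np.outer(d,d);A+=P;b+=P@o;L.append((P,o))
    x=np.linalg.solve(A,b); return x,[round(1e3*np.linalg.norm(P@(x-o)),1) for P,o in L]
def plane(K,V,p,z): o,d=ray(K,V,p); return o+d*(z-o[2])/d[2]
def proj(K,V,X):
    c=V[:3,:3]@X+V[:3,3]; u=K@(c*[1,-1,-1]); return u[:2]/u[2]
def blob(m,seed,r):
    "centroid and bbox of mask component nearest seed within window r"
    w=np.zeros(m.shape,np.uint8); x,y=map(int,seed); w[y-r:y+r+1,x-r:x+r+1]=m[y-r:y+r+1,x-r:x+r+1]
    n,l,s,c=cv2.connectedComponentsWithStats(w)
    i=1+np.argmax(s[1:,4]); return c[i],s[i]
E
python3 - <<'E'
from h import *
fs,Ks,Vs=load("side0"); ft,Kt,Vt=load("top0")
hs,ht=[cv2.cvtColor(f,cv2.COLOR_RGB2GRAY) for f in (fs,ft)]
kt=blob((ht<45).astype(np.uint8),(201,213),6); ks=blob((hs<45).astype(np.uint8),(280,187),8)
print("knob",kt,ks,tri([(Kt,Vt,kt[0]),(Ks,Vs,ks[0])]))
bt=blob((ht<90).astype(np.uint8),(214,252),5); bs=blob((hs<90).astype(np.uint8),(240,202),6)
print("ball",bt,bs,tri([(Kt,Vt,bt[0]),(Ks,Vs,bs[0])]))
st=blob((ht>135).astype(np.uint8),(287,185),5); ss=blob((hs>135).astype(np.uint8),(310,188),9)
print("tip",st,ss,tri([(Kt,Vt,st[0]),(Ks,Vs,(310.4,184))]))
print(ht[178:194,279:297]); print(hs[178:200,302:320])
E
```

```text
knob (array([201.09433962, 212.67924528]), array([197, 209,   9,   8,  53], dtype=int32)) (array([280.03947368, 186.97368421]), array([277, 181,   7,  13,  76], dtype=int32)) (array([0.51406946, 0.27361092, 0.09268661]), [np.float64(0.1), np.float64(0.1)])
ball (array([213.89814815, 251.56481481]), array([209, 247,  11,  11, 108], dtype=int32)) (array([240.89655172, 202.82758621]), array([235, 198,  12,  11,  87], dtype=int32)) (array([0.40621177, 0.23758934, 0.06461644]), [np.float64(0.1), np.float64(0.1)])
tip (array([287.15384615, 184.46153846]), array([286, 183,   4,   4,  13], dtype=int32)) (array([309.10714286, 181.78571429]), array([301, 179,  19,   7,  84], dtype=int32)) (array([0.5793998 , 0.03434768, 0.19403413]), [np.float64(0.5), np.float64(0.5)])
[[109 108 106  98  90  83  75  66  63  58  61  64  68  78  87  89  88  90]
 [114 113 114 111 104  92  73  63  62  59  59  59  64  68  67  64  65  70]
 [114 114 112 105  93  81  71  67  63  62  63  66  79  82  74  64  62  67]
 [113 112 102  82  73  76  82  81  77  75  80  81  82  89  93  89  85  81]
 [110 107  84  67  73  88 103 
[... 1821 characters left out ...]
 86 105 123 135 138 137]
 [109 110 103 100 100 104 103 104 104 103 103 104  92  95 108 129 137 135]
 [125 103  97  97  99 103 107 105 102 104 104  96  74  87  94 109 127 128]
 [114  96  95  98  98 103 105 103 102  98 101  90  72  85  93  94 102 115]
 [ 98  93  94  95  98  96  96  95  93  87  86  85  73  70  82  79  78 104]
 [ 95  80  87  94  93  93  93  97  94  91  90  91  87  78  79  67  78  98]
 [121  95  78  70  73  83  85  84  84  79  80  74  67  64  77  86 105  99]
 [137 133 114  88  74  75  76  77  82  81  81  82  86  91 124 125 114  90]
 [137 132 116 111 108 105 106 118 129 132 134 137 137 137 135 123 105  79]
 [119 104  93  77  57  57  63  92 102 118 136 141 141 140 132 118  94  75]]
```

```bash
python3 - <<'E'
from h import *
fs,Ks,Vs=load("side0"); ft,Kt,Vt=load("top0")
P=plane(Kt,Vt,(287.1,184.4),.198); print("tip top@.198",P,"side proj",proj(Ks,Vs,P), "seat side", proj(Ks,Vs,P-[0,0,.024]))
r=[plane(Kt,Vt,(180+a/5.7,170+b/5.7),.170)for a,b in((537,73),(685,115))]; print("rods",r,np.mean(r,0))
c=np.array([plane(Kt,Vt,(180+a/5.7,170+b/5.7),.170)for a,b in((515,30),(730,88),(712,172),(497,112))]);print("bridge",c.mean(0))
c=np.array([plane(Kt,Vt,(180+a/5.7,170+b/5.7),.035)for a,b in((60,410),(278,290),(318,368),(100,478))]);print("keeper",c.mean(0),np.degrees(np.arctan2(*(c[1]-c[0])[:2])))
hub=[plane(Kt,Vt,(180+174/5.7,170+384/5.7),.075)];print("hubtop",hub)
print("tri",tri([(Kt,Vt,(287.1,184.4)),(Ks,Vs,(310,183.5))]))
E
```

```text
tip top@.198 [0.5782733 0.0345941 0.198    ] side proj [309.67204059 182.34708876] seat side [309.70256322 192.40193432]
rods [array([0.58769315, 0.06811188, 0.17      ]), array([ 0.56912444, -0.00097953,  0.17      ])] [0.57840879 0.03356617 0.17      ]
bridge [0.57541888 0.03238901 0.17      ]
keeper [0.44731958 0.24598701 0.035     ] 149.7396559263926
hubtop [array([0.4458667 , 0.24711997, 0.075     ])]
tri (array([0.57891211, 0.03452189, 0.19525961]), [np.float64(0.1), np.float64(0.1)])
```

```bash
cat >> h.py <<'E'
def go(x,y,z,yaw=None):
    "tool-axis shift and turn from the measured pose to a world target, tool down"
    from rig import sensors
    s=sensors.state(); M=R.from_euler('xyz',s['tool_rot'],degrees=True).as_matrix()
    d=M.T@(np.array([x,y,z])-s['ee_pos'])
    t=M.T@(R.from_euler('xyz',[180,0,yaw if yaw is not None else s['tool_rot'][2]],degrees=True).as_matrix())
    print("t %.2f pos"%s['t'],s['ee_pos'].round(4),"rot",s['tool_rot'].round(1),"q",s['qpos'].round(0),"| shift",d.round(4),"turn",np.degrees(R.from_matrix(t).as_rotvec()).round(1))
    print(" F",s['force'].round(1),"T",s['ft_torque'].round(2),"w %.3f g %.0f"%(s['gripper_width'],s['grasp_force']))
E
python3 -c "
from h import *;go(.447,.249,.20,198.5)"
```

```text
t 0.10 pos [0.1712 0.6265 0.2135] rot [-179.9   -0.   164.7] q [70.  7. 95.  0. 78. -5.] | shift [-0.3656 -0.2914  0.014 ] turn [ -0.1  -0.  -33.8]
 F [ 0.6 -0.   0.6] T [0.   0.05 0.01] w 0.998 g 0
```

The manual's scale: shifts go in units of 100 mm and turns go in units of 10 degrees. Converting my numbers, -0.03 m is -0.3, -0.024 m is -0.24.

```bash
python3 -m crank '{"motion":[[1,-0.3,-0.24,0,0,0,0],[1,-0.3,-0.24,0,0,0,0],[1,-0.3,-0.24,0,0,0,0],[1,-0.3,-0.24,0,0,0,0],[1,-0.3,-0.24,0,0,0,0]]}'
python3 -m crank '{"motion":[[1,-0.3,-0.24,0,0,0,0],[1,-0.3,-0.24,0,0,0,0],[1,-0.3,-0.24,0,0,0,0],[1,-0.3,-0.24,0,0,0,0],[1,-0.3,-0.24,0,0,0,0]]}'
python3 -m crank '{"motion":[[1,0,0,0,0,0,-0.68],[1,0,0,0,0,0,-0.68],[1,0,0,0,0,0,-0.68],[1,0,0,0,0,0,-0.68],[1,0,0,0,0,0,-0.68]]}'
python3 -m crank '{"motion":[[1,0,0,0,0,0,0],[1,0,0,0,0,0,0]]}'
python3 -c "
from h import *;go(.447,.249,.13,198.5)"
```

```text
t: 0.52
ee_pos: [0.2848, 0.47, 0.214]
tool_rot: [-180.0, -0.0, 164.8]
force: [1.0, 0.6, 0.0]
gripper_width: 0.997
grasp_force: 0.0
t: 0.93
ee_pos: [0.3979, 0.3146, 0.2143]
tool_rot: [-180.0, -0.0, 164.7]
force: [1.0, 0.8, 0.3]
gripper_width: 1.003
grasp_force: 0.0
t: 1.35
ee_pos: [0.3973, 0.316, 0.2141]
tool_rot: [-180.0, -0.1, -161.0]
force: [-0.3, -0.1, -0.0]
gripper_width: 1.002
grasp_force: 0.0
t: 1.52
ee_pos: [0.3973, 0.3162, 0.2143]
tool_rot: [-180.0, -0.0, -161.5]
force: [-0.0, 0.4, -0.1]
gripper_width: 1.001
grasp_force: 0.0
t 1.52 pos [0.3973 0.3162 0.2143] rot [-180.    -0.  -161.5] q [ 32. -11. 112.   0.  79. -76.] | shift [-0.0258 -0.0795  0.0843] turn [-0. -0.  0.]
 F [-0.   0.4 -0.1] T [ 0.02 -0.   -0.04] w 1.001 g 0
```

```bash
python3 -m crank '{"motion":[[1,-0.13,-0.4,0,0,0,0],[1,-0.13,-0.395,0.1,0,0,0],[1,0,0,0.35,0,0,0],[1,0,0,0.35,0,0,0],[1,0,0,0,0,0,0]]}'
python3 -c "
from rig import imaging
from h import *;go(.447,.249,.042,198.5)
for n in('side','top'):
    d=imaging.get_image(n); np.savez(n+'1.npz',f=d['frame'],K=d['camera_matrix'],V=d['view'])
fs=load('side1')[0][130:235,215:320,::-1];ft=load('top1')[0][180:285,160:265,::-1]
cv2.imwrite('pics/a1.png',cv2.resize(np.hstack([fs,ft]),None,fx=3.8,fy=3.8,interpolation=cv2.INTER_CUBIC))
"
```

```text
t: 1.93
ee_pos: [0.4424, 0.248, 0.1274]
tool_rot: [-179.9, -0.8, -161.5]
force: [-0.2, -1.4, -0.1]
gripper_width: 1.003
grasp_force: 0.0
t 1.93 pos [0.4424 0.248  0.1274] rot [-179.9   -0.8 -161.5] q [ 23.  -7. 117.   0.  70. -85.] | shift [-0.0058 -0.0004  0.0853] turn [-0.1 -0.8 -0. ]
 F [-0.2 -1.4 -0.1] T [-0.01  0.05  0.01] w 1.003 g 0
```

View pics/a1.png

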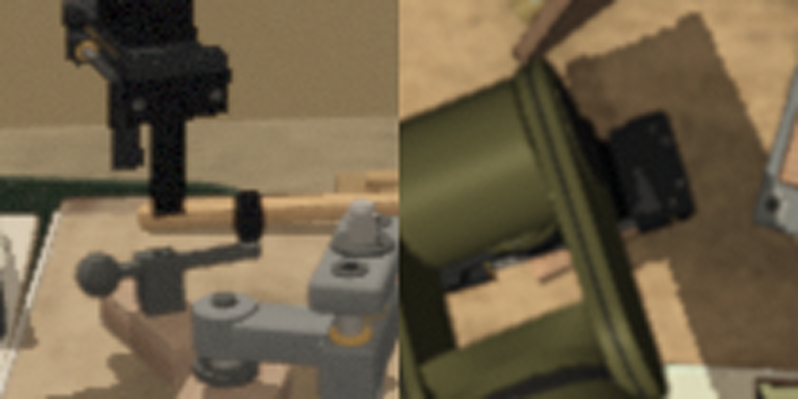

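The open fingers are above the hub (side crop ~ (165,180) over the hub at (160,270)). The top view is blocked by the forearm. Descending.

```bash
python3 -m crank '{"motion":[[1,0,0,0,0,0,0],[1,0,0,0.3,0,0,0],[1,0,0,0.3,0,0,0],[1,0,0,0.2,0,0,0],[1,0,0,0,0,0,0]]}'
python3 -m crank '{"motion":[[1,0,0,0,0,0,0],[1,0,0,0,0,0,0]]}'
python3 -c "
from h import *;go(.447,.249,.043,198.5)"
```

```text
t: 2.45
ee_pos: [0.445, 0.2504, 0.053]
tool_rot: [-180.0, -0.2, -161.3]
force: [-1.6, -1.1, 0.2]
gripper_width: 1.003
grasp_force: 0.0
t: 2.62
ee_pos: [0.4487, 0.2518, 0.058]
tool_rot: [180.0, 0.3, -161.3]
force: [0.1, 0.9, 0.2]
gripper_width: 1.0
grasp_force: 0.0
t 2.62 pos [0.4487 0.2518 0.058 ] rot [ 180.     0.3 -161.3] q [ 23.  -1. 119.  -0.  62. -85.] | shift [ 0.0026 -0.0021  0.015 ] turn [0.  0.3 0.2]
 F [0.1 0.9 0.2] T [ 0.03  0.02 -0.05] w 1.000 g 0
```

Scaled: 0.015 m is 0.15, 0.0015 m is 0.015.

```bash
python3 -m crank '{"motion":[[1,0.015,0,0.15,0,0,0],[1,0,0,0,0,0,0],[0,0,0,0,0,0,0],[0,0,0,0,0,0,0],[0,0,0,0,0,0,0]]}'
python3 -m crank '{"motion":[[0,0,0,0,0,0,0],[0,0,0,0,0,0,0],[0,0,0,0,0,0,0],[0,0,0,0,0,0,0],[0,0,0,0,0,0,0]]}'
python3 -c "
from h import *;go(.447,.249,.043,198.5)"
```

```text
t: 3.03
ee_pos: [0.4463, 0.2506, 0.0414]
tool_rot: [180.0, 0.1, -161.3]
force: [0.1, 0.0, -0.7]
gripper_width: 0.843
grasp_force: 0.0
t: 3.45
ee_pos: [0.4453, 0.2501, 0.0399]
tool_rot: [-180.0, -0.0, -161.3]
force: [0.5, -0.0, -0.2]
gripper_width: 0.497
grasp_force: 0.0
t 3.45 pos [0.4453 0.2501 0.0399] rot [-180.    -0.  -161.3] q [ 23.  -0. 120.  -0.  60. -85.] | shift [-0.0012 -0.0016 -0.0031] turn [-0.  -0.   0.2]
 F [ 0.5 -0.  -0.2] T [0.   0.03 0.02] w 0.497 g 0
```

```bash

python3 -m crank '{"motion":[[0,0,0,0,0,0,0],[0,0,0,0,0,0,0],[0,0,0,0,0,0,0],[0,0,0,0,0,0,0],[0,0,0,0,0,0,0]]}'
python3 -m crank '{"motion":[[0,0,0,0,0,0,0],[0,0,0,0,0,0,0],[0,0,0,0,0,0,0]]}'
python3 -c "
from h import *;go(.5785,.034,.215)"
```

```text
t: 3.87
ee_pos: [0.4452, 0.2504, 0.0399]
tool_rot: [180.0, -0.0, -161.3]
force: [-0.7, 2.5, -0.8]
gripper_width: 0.312
grasp_force: 30.0
t: 4.12
ee_pos: [0.4452, 0.2502, 0.0399]
tool_rot: [180.0, -0.0, -161.3]
force: [-0.3, 1.9, -1.0]
gripper_width: 0.315
grasp_force: 30.0
t 4.12 pos [0.4452 0.2502 0.0399] rot [ 180.    -0.  -161.3] q [ 23.  -0. 120.   0.  60. -85.] | shift [-0.0568 -0.2475 -0.1752] turn [ 0. -0. -0.]
 F [-0.3  1.9 -1. ] T [ 0.42  0.15 -0.06] w 0.315 g 30
```

```bash

python3 -m crank '{"motion":[[0,0,0,-0.2,0,0,0],[0,0,0,-0.4,0,0,0],[0,0,0,-0.4,0,0,0],[0,0,0,-0.4,0,0,0],[0,0,0,-0.4,0,0,0]]}'
python3 -m crank '{"motion":[[0,0,0,-0.2,0,0,0],[0,0,0,0,0,0,0],[0,0,0,0,0,0,0],[0,0,0,0,0,0,0],[0,0,0,0,0,0,0]]}'
python3 -c "
from rig import imaging
from h import *;go(.5785,.034,.235)
for n in('side','top'):
    d=imaging.get_image(n); np.savez(n+'2.npz',f=d['frame'],K=d['camera_matrix'],V=d['view'])
    print(proj(d['camera_matrix'],d['view'],np.array([.4452,.2502,.235])))
V=load('top2');P=plane(V[1],V[2],(210,237),.035);print(P)
f=V[0][190:280,160:280,::-1];cv2.imwrite('pics/b1.png',cv2.resize(f,None,fx=6.6,fy=6.6,interpolation=cv2.INTER_CUBIC))
"
```

```text
t: 4.53
ee_pos: [0.4443, 0.249, 0.2199]
tool_rot: [-179.9, -0.2, -161.3]
force: [0.8, 1.9, -4.3]
gripper_width: 0.315
grasp_force: 30.0
t: 4.95
ee_pos: [0.4436, 0.2492, 0.2357]
tool_rot: [-180.0, -0.4, -161.3]
force: [0.3, -0.7, -4.1]
gripper_width: 0.31
grasp_force: 30.0
t 4.95 pos [0.4436 0.2492 0.2357] rot [-180.    -0.4 -161.3] q [ 23. -12. 111.  -0.  81. -85.] | shift [-0.0588 -0.2471  0.0006] turn [-0.  -0.4  0. ]
 F [ 0.3 -0.7 -4.1] T [ 0.06  0.02 -0.03] w 0.310 g 30
[252.06059366 140.39001267]
[198.11352988 233.39356731]
[0.44936896 0.25558454 0.035     ]
```

```bash
python3 -c "
from h import *
K,V=load('top0')[1:];Ks,Vs=load('side0')[1:]
for z in(0,.1,.2):
  print(z,[plane(K,V,p,z)[:2].round(3) for p in((193,195),(262,150),(245,125))])
print(plane(Ks,Vs,(368,230),0),plane(Ks,Vs,(322,215),0))
V2=load('top2')
f=V2[0][130:265,150:330,::-1];cv2.imwrite('pics/b2.png',cv2.resize(f,None,fx=4.4,fy=4.4,interpolation=cv2.INTER_CUBIC))
"
```

```text
0 [array([0.58, 0.32]), array([0.728, 0.11 ]), array([0.808, 0.166])]
0.1 [array([0.563, 0.297]), array([0.698, 0.106]), array([0.772, 0.157])]
0.2 [array([0.546, 0.275]), array([0.668, 0.101]), array([0.735, 0.148])]
[0.74402167 0.1771343  0.        ] [0.63168416 0.27866566 0.        ]
```

View pics/b2.png

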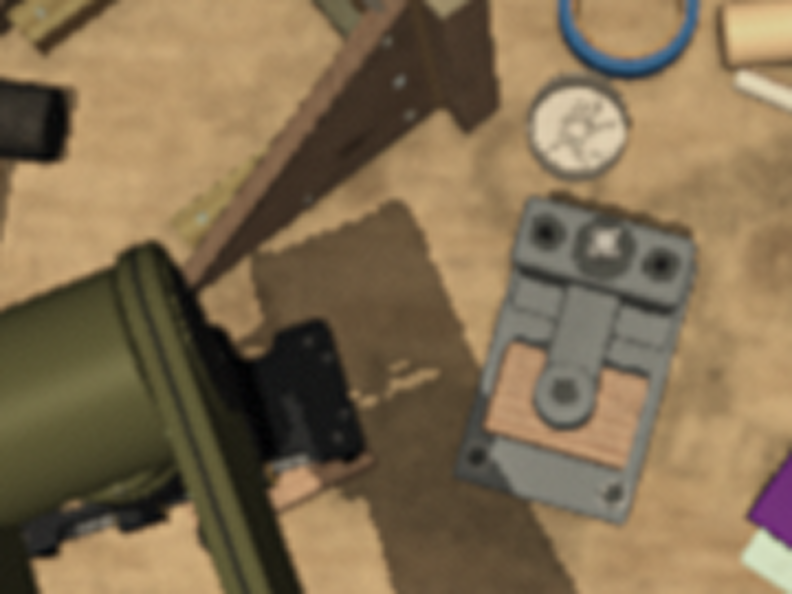

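```bash

python3 -m crank '{"motion":[[0,0.115,-0.34,0,0,0,0],[0,0.115,-0.34,0,0,0,0],[0,0.115,-0.34,0,0,0,0],[0,0.115,-0.34,0,0,0,0],[0,0.115,-0.34,0,0,0,0]]}'
python3 -m crank '{"motion":[[0,0.115,-0.34,0,0,0,0],[0,-0.32,-0.108,0,0,0,0],[0,-0.32,-0.108,0,0,0,0],[0,-0.32,-0.108,0,0,0,0],[0,-0.32,-0.108,0,0,0,0]]}'
python3 -m crank '{"motion":[[0,0,0,0,0,0,0],[0,0,0,0,0,0,0],[0,0,0,0,0,0,0],[0,0,0,0,0,0,0]]}'
python3 -c "
from rig import imaging
from h import *;go(.5785,.034,.225)
for n in('side','top'):
    d=imaging.get_image(n); np.savez(n+'3.npz',f=d['frame'],K=d['camera_matrix'],V=d['view'])
fs=load('side3')[0][110:220,240:380,::-1];ft=load('top3')[0][130:240,220:360,::-1]
cv2.imwrite('pics/c1.png',cv2.resize(np.hstack([fs,ft]),None,fx=2.85,fy=2.85,interpolation=cv2.INTER_CUBIC))
"
```

```text
t: 5.47
ee_pos: [0.4445, 0.0692, 0.2384]
tool_rot: [180.0, -0.1, -161.2]
force: [0.6, 0.1, -5.3]
gripper_width: 0.312
grasp_force: 30.0
t: 5.88
ee_pos: [0.5813, 0.0343, 0.2382]
tool_rot: [180.0, -0.1, -161.3]
force: [-0.9, -0.0, -5.6]
gripper_width: 0.316
grasp_force: 30.0
t: 6.22
ee_pos: [0.5795, 0.035, 0.2392]
tool_rot: [180.0, -0.1, -161.3]
force: [-0.3, -0.4, -4.1]
gripper_width: 0.313
grasp_force: 30.0
t 6.22 pos [0.5795 0.035  0.2392] rot [ 1.800e+02 -1.000e-01 -1.613e+02] q [  -2.   -2.  102.   -0.   81. -111.] | shift [ 0.0013 -0.0006  0.0142] turn [ 0.  -0.1 -0. ]
 F [-0.3 -0.4 -4.1] T [ 0.06 -0.02  0.04] w 0.313 g 30
```

View pics/c1.png

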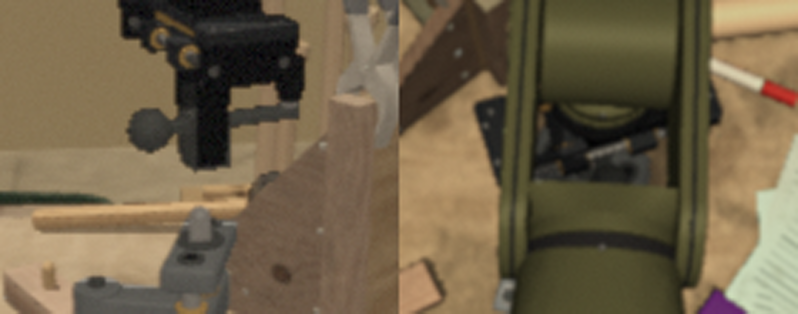

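Side view: crank hangs level in the grip above the screw, ball at side (292.6,155.6), tip at (310,184). The dowel now shows at side (257,206). I'll check the hub's offset in the grip from the ball's column.

```bash
python3 -c "
from h import *
f,K,V=load('side3');g=cv2.cvtColor(f,cv2.COLOR_RGB2GRAY)
print(g[146:166:2,282:304])
t=np.array([.5795,.035,.2342]);u=np.array([.947,.32,0])
for o in(-.003,0,.003):print(o,proj(K,V,t+u*(o-.045)+[0,0,.033]),'knobpin',proj(K,V,t+u*(o+.07)+[0,0,.033]))
r=plane(K,V,(310,183),.198);print('tip side',r)
# dowel
d=g[196:218,246:268];print(d)
"
```

```text
[[118 118 120 118 118 119 119 119 118 120 118 118 117 117 117 117 119 118
  117  78  37  26]
 [120 119 118 116 118 113 109  78  66  70  71  68  63  66 103 117 117 119
  117 114  67  37]
 [119 118 118 114  77  56  60  62  60  66  65  67  65  64  62  73 104 117
  118 110  66  49]
 [119 117 115  79  60  56  59  61  64  65  69  68  64  64  62  58  59  62
   66  59  57  59]
 [120 118 110  76  60  59  61  61  65  65  67  67  67  63  61  56  56  55
   54  59  54  53]
 [120 117  80  50  50  53  57  58  63  64  65  60  60  54  59  58  53  48
   52  61  56  57]
 [117 120 115  75  51  49  54  55  56  56  56  58  52  51  52  50  49  65
  103 114  69  46]
 [117 123 119 115  87  57  49  53  49  50  51  52  52  52  51  51  72 112
  123 118  72  45]
 [142 143 141 144 143 137  98  77  74  57  46  49  71  84 128 137 141 142
  143 138  86  51]
 [137 138 137 136 135 137 138 139 139 136 139 139 143 145 142 143 142 142
  142 141 132  84]]
-0.003 [289.18804836 155.09560064] knobpin [338.37042975 148.24715529]
0 [290.51576545 154.91072147] knobpin [339.60798181 148.07483123]
0.003 [291.84100687 154.72618703
[... 1425 characters left out ...]
8 116 111 108 122 156 166 167
  166 140 107  91]
 [118 127 147 160 164 163 166 168 167 153 132 128 124 123 128 161 168 171
  166 125  97  92]
 [116 119 127 145 161 169 171 172 171 168 166 167 167 164 164 169 171 171
  166 124  89  86]
 [108 115 119 126 142 167 174 173 172 171 170 169 169 171 171 171 171 172
  164 123  85  79]
 [ 99 108 111 117 123 133 159 173 175 174 170 169 169 169 170 170 169 169
  165 126  87  78]
 [ 96 100 106 112 116 121 128 156 172 172 170 169 169 172 171 170 170 170
  167 137  92  80]
 [ 92  97  98 105 110 114 110 119 148 165 172 172 172 170 172 172 173 174
  171 140  95  79]
 [ 90  95  96  99 104 109 114 118 127 147 168 174 175 173 172 173 173 173
  171 140  95  79]]
```

```bash

python3 -m crank '{"motion":[[0,0.04,0.01,0.1,0,0,0],[0,0,0,0.1,0,0,0],[0,0,0,0.1,0,0,0],[0,0,0,0,0,0,0],[0,0,0,0,0,0,0]]}'
python3 -c "
from h import *;go(.5757,.033,.2)"
```

```text
t: 6.73
ee_pos: [0.5753, 0.0346, 0.2081]
tool_rot: [179.9, -0.2, -161.3]
force: [-0.5, -0.2, -4.3]
gripper_width: 0.315
grasp_force: 30.0
t 6.73 pos [0.5753 0.0346 0.2081] rot [ 179.9   -0.2 -161.3] q [  -2.   -2.  104.   -0.   78. -111.] | shift [ 0.0001 -0.0017  0.0081] turn [ 0.1 -0.2 -0. ]
 F [-0.5 -0.2 -4.3] T [ 0.04  0.05 -0.04] w 0.315 g 30
```

```bash

python3 -m crank '{"motion":[[0,0,-0.01,0.02,0,0,0],[0,0,0,0.02,0,0,0],[0,0,0,0,0,0,0]]}'
python3 -m crank '{"motion":[[0,0,0,0.02,0,0,0],[0,0,0,0,0,0,0]]}'
python3 -m crank '{"motion":[[0,0,0,0.02,0,0,0],[0,0,0,0,0,0,0]]}'
python3 -c "
from h import *;go(.5757,.033,.2)"
```

```text
t: 6.98
ee_pos: [0.5769, 0.0336, 0.2059]
tool_rot: [-180.0, 0.0, -161.3]
force: [-0.5, 0.8, -4.7]
gripper_width: 0.314
grasp_force: 30.0
t: 7.15
ee_pos: [0.5768, 0.0336, 0.2038]
tool_rot: [180.0, -0.0, -161.3]
force: [-0.2, 0.2, -4.7]
gripper_width: 0.316
grasp_force: 30.0
t: 7.32
ee_pos: [0.5766, 0.0336, 0.2016]
tool_rot: [180.0, -0.0, -161.3]
force: [-0.0, 0.5, -5.0]
gripper_width: 0.313
grasp_force: 30.0
t 7.32 pos [0.5766 0.0336 0.2016] rot [ 180.    -0.  -161.3] q [  -2.   -2.  105.   -0.   77. -111.] | shift [ 0.0011 -0.0003  0.0016] turn [ 0. -0. -0.]
 F [-0.   0.5 -5. ] T [0.03 0.   0.03] w 0.313 g 30
```

No lateral contact so far; continuing down gently.

```bash

python3 -m crank '{"motion":[[0,0,0,0.02,0,0,0],[0,0,0,0,0,0,0]]}'
python3 -m crank '{"motion":[[0,0,0,0.02,0,0,0],[0,0,0,0,0,0,0]]}'
python3 -m crank '{"motion":[[0,0,0,0.01,0,0,0],[0,0,0,0,0,0,0]]}'
python3 -c "
from h import *;go(.5757,.033,.2)"
```

```text
t: 7.48
ee_pos: [0.5766, 0.0338, 0.1996]
tool_rot: [180.0, -0.0, -161.3]
force: [-0.0, 1.0, -5.5]
gripper_width: 0.313
grasp_force: 30.0
t: 7.65
ee_pos: [0.5765, 0.0339, 0.1975]
tool_rot: [180.0, -0.0, -161.3]
force: [-0.1, 1.0, -4.9]
gripper_width: 0.316
grasp_force: 30.0
t: 7.82
ee_pos: [0.5767, 0.0339, 0.1968]
tool_rot: [180.0, 0.0, -161.3]
force: [-0.6, 1.1, -4.4]
gripper_width: 0.315
grasp_force: 30.0
t 7.82 pos [0.5767 0.0339 0.1968] rot [ 180.     0.  -161.3] q [  -2.   -1.  105.    0.   76. -111.] | shift [ 0.0012 -0.0005 -0.0032] turn [0. 0. 0.]
 F [-0.6  1.1 -4.4] T [0.33 0.15 0.02] w 0.315 g 30
```

```bash

python3 -m crank '{"motion":[[0,0,0,0.01,0,0,0],[0,0,0,0,0,0,0]]}'
python3 -m crank '{"motion":[[0,0,0,0.01,0,0,0],[0,0,0,0,0,0,0]]}'
python3 -c "
from h import *;go(.5757,.033,.2)"
```

```text
t: 7.98
ee_pos: [0.5768, 0.0339, 0.1967]
tool_rot: [180.0, 0.0, -161.3]
force: [-2.0, 2.0, 0.6]
gripper_width: 0.31
grasp_force: 30.0
t: 8.15
ee_pos: [0.5768, 0.0339, 0.1965]
tool_rot: [180.0, 0.0, -161.3]
force: [-4.6, 2.1, 3.4]
gripper_width: 0.312
grasp_force: 30.0
t 8.15 pos [0.5768 0.0339 0.1965] rot [ 180.     0.  -161.3] q [  -2.   -1.  105.    0.   76. -111.] | shift [ 0.0014 -0.0005 -0.0035] turn [0. 0. 0.]
 F [-4.6  2.1  3.4] T [0.56 0.99 0.01] w 0.312 g 30
```

Scaled: 0.0005 m is 0.005, -4 degrees is -0.4.

```bash

for i in 1; do python3 -m crank '{"motion":[[0,0.005,0,0,0,0,-0.4],[0,0,0,0,0,0,0]]}'; python3 -m crank '{"motion":[[0,0,0,0,0,0,-0.4],[0,0,0,0,0,0,0]]}'; python3 -m crank '{"motion":[[0,0,0,0,0,0,-0.4],[0,0,0,0,0,0,0]]}';python3 -m crank '{"motion":[[0,0,0,0,0,0,-0.4],[0,0,0,0,0,0,0]]}'; done | grep -v grip
python3 -c "
from h import *;go(.5757,.033,.2)"
```

```text
t: 8.32
ee_pos: [0.577, 0.0338, 0.1966]
tool_rot: [-180.0, 0.2, -157.2]
force: [-2.6, 2.4, 4.6]
grasp_force: 30.0
t: 8.48
ee_pos: [0.5772, 0.0338, 0.1966]
tool_rot: [-180.0, 0.2, -153.3]
force: [-1.3, 2.8, 5.8]
grasp_force: 30.0
t: 8.65
ee_pos: [0.5773, 0.0337, 0.1966]
tool_rot: [-179.9, 0.2, -149.3]
force: [-1.4, 3.4, 5.1]
grasp_force: 30.0
t: 8.82
ee_pos: [0.5774, 0.0337, 0.1966]
tool_rot: [-179.9, 0.2, -145.3]
force: [-1.7, 3.1, 4.9]
grasp_force: 30.0
t 8.82 pos [0.5774 0.0337 0.1966] rot [-179.9    0.2 -145.3] q [  -2.   -1.  105.    0.   76. -127.] | shift [ 0.0018  0.0004 -0.0034] turn [-0.1  0.2 -0. ]
 F [-1.7  3.1  4.9] T [0.66 0.39 0.03] w 0.314 g 30
```

```bash

for i in 1; do python3 -m crank '{"motion":[[0,0,0.005,0,0,0,-0.4],[0,0,0,0,0,0,0]]}'; python3 -m crank '{"motion":[[0,0,0,0,0,0,-0.4],[0,0,0,0,0,0,0]]}'; python3 -m crank '{"motion":[[0,0,0,0,0,0,-0.4],[0,0,0,0,0,0,0]]}';python3 -m crank '{"motion":[[0,0,0,0,0,0,-0.4],[0,0,0,0,0,0,0]]}'; done | grep -v grip
python3 -c "
from h import *;go(.5757,.033,.2)"
```

```text
t: 8.98
ee_pos: [0.5774, 0.0337, 0.1966]
tool_rot: [-179.8, 0.2, -141.4]
force: [0.5, 1.3, 5.1]
grasp_force: 30.0
t: 9.15
ee_pos: [0.5774, 0.0336, 0.1966]
tool_rot: [-179.8, 0.2, -137.4]
force: [0.2, 2.6, 6.3]
grasp_force: 30.0
t: 9.32
ee_pos: [0.5775, 0.0336, 0.1966]
tool_rot: [-179.8, 0.1, -133.4]
force: [0.1, 2.0, 4.5]
grasp_force: 30.0
t: 9.48
ee_pos: [0.5776, 0.0336, 0.1966]
tool_rot: [-179.8, 0.1, -129.4]
force: [0.7, 1.8, 4.5]
grasp_force: 30.0
t 9.48 pos [0.5776 0.0336 0.1966] rot [-1.798e+02  1.000e-01 -1.294e+02] q [  -2.   -1.  105.   -0.   76. -143.] | shift [ 0.0016  0.0011 -0.0034] turn [-0.2  0.1 -0. ]
 F [0.7 1.8 4.5] T [0.39 0.02 0.03] w 0.314 g 30
```

```bash

for i in 1; do python3 -m crank '{"motion":[[0,0,0.002,0,0,0,-0.4],[0,0,0,0,0,0,0]]}'; python3 -m crank '{"motion":[[0,0,0,0,0,0,-0.4],[0,0,0,0,0,0,0]]}'; python3 -m crank '{"motion":[[0,0,0,0,0,0,-0.4],[0,0,0,0,0,0,0]]}';python3 -m crank '{"motion":[[0,0,0,0,0,0,-0.4],[0,0,0,0,0,0,0]]}'; done | grep -v grip
python3 -c "
from h import *;go(.5757,.033,.2)"
```

```text
t: 9.65
ee_pos: [0.5775, 0.0336, 0.1965]
tool_rot: [-179.8, 0.1, -125.4]
force: [1.6, 0.2, 5.5]
grasp_force: 30.0
t: 9.82
ee_pos: [0.5774, 0.0336, 0.1965]
tool_rot: [-179.8, 0.1, -121.4]
force: [2.3, 1.3, 6.0]
grasp_force: 30.0
t: 9.98
ee_pos: [0.5773, 0.0336, 0.1964]
tool_rot: [-179.8, 0.1, -117.4]
force: [1.6, 1.7, 6.5]
grasp_force: 30.0
t: 10.15
ee_pos: [0.5772, 0.0336, 0.1963]
tool_rot: [-179.8, 0.0, -113.4]
force: [0.6, 0.8, 6.0]
grasp_force: 30.0
t 10.15 pos [0.5772 0.0336 0.1963] rot [-179.8    0.  -113.4] q [  -2.   -1.  105.   -0.   76. -159.] | shift [ 0.0011  0.0011 -0.0037] turn [-0.2  0.  -0. ]
 F [0.6 0.8 6. ] T [ 0.29 -0.08 -0.01] w 0.312 g 30
```

```bash

for i in 1; do python3 -m crank '{"motion":[[0,0,0,0.01,0,0,-0.4],[0,0,0,0,0,0,0]]}'; python3 -m crank '{"motion":[[0,0,0,0.005,0,0,0],[0,0,0,0,0,0,0]]}';  done | grep -v grip
python3 -c "
from h import *;go(.5757,.033,.2)"
```

```text
t: 10.32
ee_pos: [0.5773, 0.0337, 0.196]
tool_rot: [-179.8, 0.0, -109.4]
force: [-0.7, 1.0, 7.2]
grasp_force: 30.0
t: 10.48
ee_pos: [0.5775, 0.0336, 0.1959]
tool_rot: [-179.7, 0.0, -109.5]
force: [0.4, 0.6, 8.9]
grasp_force: 30.0
t 10.48 pos [0.5775 0.0336 0.1959] rot [-179.7    0.  -109.5] q [  -2.   -1.  105.   -0.   76. -162.] | shift [ 0.0012  0.0014 -0.0041] turn [-0.3  0.  -0. ]
 F [0.4 0.6 8.9] T [ 0.31  0.21 -0.06] w 0.312 g 30
```

```bash

python3 -m crank '{"motion":[[0,0,0,-0.03,0,0,0],[0,0,0,0,0,0,0.7],[0,0,0,0,0,0,0.7],[0,0,0,0,0,0,0.7],[0,0,0,0,0,0,0.7]]}' >/dev/null
python3 -m crank '{"motion":[[0,0,0,0,0,0,0.7],[0,0,0,0,0,0,0.7],[0,0,0,0,0,0,0.7],[0,0,0,0,0,0,0.7],[0,0,0,0,0,0,0]]}'
python3 -m crank '{"motion":[[0,0,0,0,0,0,0]]}'
python3 -c "
from h import *;go(.5765,.0336,.2)"
```

```text
t: 11.32
ee_pos: [0.5754, 0.0337, 0.1964]
tool_rot: [-180.0, -0.1, -165.6]
force: [-2.9, 0.7, 4.3]
gripper_width: 0.314
grasp_force: 30.0
t: 11.4
ee_pos: [0.5755, 0.0337, 0.1964]
tool_rot: [-180.0, -0.1, -165.2]
force: [-2.9, 0.2, 3.2]
gripper_width: 0.312
grasp_force: 30.0
t 11.40 pos [0.5755 0.0337 0.1964] rot [-1.800e+02 -1.000e-01 -1.652e+02] q [  -2.   -1.  105.   -0.   76. -107.] | shift [-0.0009 -0.0004 -0.0036] turn [-0.  -0.1  0. ]
 F [-2.9  0.2  3.2] T [0.2  0.57 0.01] w 0.312 g 30
```

Still resting on the square with about 8 N. Continue clockwise.

```bash

for i in 1; do python3 -m crank '{"motion":[[0,0,0,0,0,0,0.4],[0,0,0,0,0,0,0]]}'; python3 -m crank '{"motion":[[0,0,0,0,0,0,0.4],[0,0,0,0,0,0,0]]}'; python3 -m crank '{"motion":[[0,0,0,0,0,0,0.4],[0,0,0,0,0,0,0]]}';python3 -m crank '{"motion":[[0,0,0,0,0,0,0.4],[0,0,0,0,0,0,0]]}'; done | grep -v grip
python3 -c "
from h import *;go(.5757,.033,.2)"
```

```text
t: 11.57
ee_pos: [0.5752, 0.0339, 0.1963]
tool_rot: [180.0, -0.1, -169.3]
force: [-3.8, 0.7, 3.7]
grasp_force: 30.0
t: 11.73
ee_pos: [0.5751, 0.034, 0.1961]
tool_rot: [180.0, -0.1, -173.2]
force: [-3.2, 1.3, 3.5]
grasp_force: 30.0
t: 11.9
ee_pos: [0.575, 0.0342, 0.1959]
tool_rot: [180.0, -0.1, -177.2]
force: [-3.3, 1.4, 2.7]
grasp_force: 30.0
t: 12.07
ee_pos: [0.5754, 0.0346, 0.1945]
tool_rot: [179.9, -0.1, 178.8]
force: [0.3, 3.3, -3.8]
grasp_force: 30.0
t 12.07 pos [0.5754 0.0346 0.1945] rot [ 1.799e+02 -1.000e-01  1.788e+02] q [ -2.  -1. 105.   0.  76. -91.] | shift [-0.0004 -0.0016 -0.0055] turn [ 0.1 -0.1 -0. ]
 F [ 0.3  3.3 -3.8] T [ 0.74 -0.01 -0.  ] w 0.314 g 30
```

It dropped (z 0.1945, the vertical reaction gone). Lower gently while watching the force.

The manual's scale: shifts go in units of 100 mm and turns go in units of 10 degrees. Converting my numbers, 0.001 m is 0.01, 3 degrees is 0.3.

```bash

for i in 1; do python3 -m crank '{"motion":[[0,0,0,0.01,0,0,0.3],[0,0,0,0.01,0,0,0],[0,0,0,0,0,0,0]]}'; python3 -m crank '{"motion":[[0,0,0,0.02,0,0,0],[0,0,0,0,0,0,0]]}'; python3 -m crank '{"motion":[[0,0,0,0.02,0,0,0],[0,0,0,0,0,0,0]]}'; done | grep -v grip
python3 -c "
from h import *;go(.5757,.033,.179)"
```

```text
t: 12.32
ee_pos: [0.5755, 0.0348, 0.1928]
tool_rot: [179.9, -0.1, 175.9]
force: [0.4, 5.5, -4.8]
grasp_force: 30.0
t: 12.48
ee_pos: [0.5758, 0.0348, 0.1914]
tool_rot: [179.9, -0.0, 175.9]
force: [1.1, 6.1, -4.5]
grasp_force: 30.0
t: 12.65
ee_pos: [0.5758, 0.0348, 0.1897]
tool_rot: [179.9, -0.0, 175.9]
force: [0.6, 5.6, -3.5]
grasp_force: 30.0
t 12.65 pos [0.5758 0.0348 0.1897] rot [179.9  -0.  175.9] q [ -2.  -1. 106.   0.  76. -88.] | shift [-0.     -0.0019  0.0107] turn [ 0.1 -0.  -0. ]
 F [ 0.6  5.6 -3.5] T [ 1.08 -0.06  0.08] w 0.312 g 30
```

```bash

for i in 1; do python3 -m crank '{"motion":[[0,0,0.01,0.02,0,0,0],[0,0,0,0.02,0,0,0],[0,0,0,0,0,0,0]]}'; python3 -m crank '{"motion":[[0,0,0,0.02,0,0,0],[0,0,0,0.02,0,0,0],[0,0,0,0,0,0,0]]}'; python3 -m crank '{"motion":[[0,0,0,0.02,0,0,0],[0,0,0,0,0,0,0]]}'; done | grep -v grip
python3 -c "
from h import *;go(.5757,.033,.179)"
```

```text
t: 12.9
ee_pos: [0.5757, 0.035, 0.1852]
tool_rot: [-180.0, -0.0, 175.8]
force: [1.6, 4.2, -5.7]
grasp_force: 30.0
t: 13.15
ee_pos: [0.5757, 0.035, 0.1818]
tool_rot: [180.0, -0.0, 175.7]
force: [0.4, 3.2, -4.6]
grasp_force: 30.0
t: 13.32
ee_pos: [0.5758, 0.035, 0.18]
tool_rot: [180.0, -0.0, 175.7]
force: [-0.1, 2.9, -3.9]
grasp_force: 30.0
t 13.32 pos [0.5758 0.035  0.18  ] rot [180.   -0.  175.7] q [ -2.  -1. 106.   0.  75. -88.] | shift [-0.0001 -0.002   0.001 ] turn [ 0. -0. -0.]
 F [-0.1  2.9 -3.9] T [ 0.58  0.05 -0.01] w 0.318 g 30
```

```bash

for i in 1; do python3 -m crank '{"motion":[[0,0,0.005,0.01,0,0,0],[0,0,0,0,0,0,0]]}'; python3 -m crank '{"motion":[[0,0,0,0.01,0,0,0],[0,0,0,0,0,0,0]]}';python3 -m crank '{"motion":[[0,0,0,0.01,0,0,0],[0,0,0,0,0,0,0],[0,0,0,0,0,0,0]]}'; done | grep -v grip
python3 -c "
from h import *;go(.5757,.033,.179)"
```

```text
t: 13.48
ee_pos: [0.5758, 0.0351, 0.179]
tool_rot: [-179.9, -0.0, 175.7]
force: [0.0, 0.5, -4.6]
grasp_force: 30.0
t: 13.65
ee_pos: [0.5759, 0.0351, 0.1789]
tool_rot: [-179.9, -0.0, 175.7]
force: [-3.3, 0.8, -1.2]
grasp_force: 30.0
t: 13.9
ee_pos: [0.5758, 0.0351, 0.1788]
tool_rot: [-179.9, -0.0, 175.7]
force: [-3.5, -0.4, 4.2]
grasp_force: 30.0
t 13.90 pos [0.5758 0.0351 0.1788] rot [-179.9   -0.   175.7] q [ -2.  -1. 106.  -0.  75. -88.] | shift [-0.     -0.0021 -0.0002] turn [-0.1 -0.   0. ]
 F [-3.5 -0.4  4.2] T [ 0.02  0.99 -0.01] w 0.317 g 30
```

Crank seated at TCP z 0.179. Estimate shoe gap from the first side picture, then wind about the hub axis (3 mm off TCP).

```bash
python3 -c "
from h import *
f,K,V=load('side0');o,d=ray(K,V,(274.5,231.5));print('shoe z',(o+d*(.035-o[1])/d[1]).round(4))"
for i in 1; do python3 -m crank '{"motion":[[0,0,0.003,-0.01,0,0,0.6],[0,0,0.003,0,0,0,0.6],[0,0,0.003,0,0,0,0.6],[0,0,0.003,0,0,0,0.6],[0,0,0.003,0,0,0,0.6]]}'; python3 -m crank '{"motion":[[0,0,0.003,0,0,0,0.6],[0,0,0.003,0,0,0,0.6],[0,0,0.003,0,0,0,0.6],[0,0,0.003,0,0,0,0.6],[0,0,0.003,0,0,0,0.6]]}'; done | grep -v grip
python3 -c "
from h import *;go(.5757,.033,.179)"
```

```text
shoe z [0.4968 0.035  0.0791]
t: 14.32
ee_pos: [0.5757, 0.0372, 0.1789]
tool_rot: [-179.9, -0.1, 145.5]
force: [-5.7, 0.9, 2.4]
grasp_force: 30.0
t: 14.73
ee_pos: [0.5767, 0.0381, 0.1789]
tool_rot: [-179.9, -0.0, 115.5]
force: [-6.6, 2.0, 0.2]
grasp_force: 30.0
t 14.73 pos [0.5767 0.0381 0.1789] rot [-179.9   -0.   115.5] q [ -2.  -0. 106.  -0.  75. -27.] | shift [-0.0042 -0.0031 -0.0001] turn [-0.1 -0.   0. ]
 F [-6.6  2.   0.2] T [0.19 0.98 0.47] w 0.315 g 30
```

```bash

for i in 1; do python3 -m crank '{"motion":[[0,0,-0.004,0,0,0,0.6],[0,0,0.003,0,0,0,0.6],[0,0,0.003,0,0,0,0.6],[0,0,0.003,0,0,0,0.6],[0,0,0.003,0,0,0,0.6]]}'; python3 -c "
from h import *;go(.5757,.033,.179)";python3 -m crank '{"motion":[[0,0,0.003,0,0,0,0.6],[0,0,0.003,0,0,0,0.6],[0,0,0.003,0,0,0,0.6],[0,0,0.003,0,0,0,0.6],[0,0,0.003,0,0,0,0.6]]}'; done | grep -v grip
python3 -c "
from h import *;go(.5757,.033,.179)"
```

```text
t: 15.15
ee_pos: [0.5781, 0.0384, 0.1789]
tool_rot: [-180.0, -0.0, 85.5]
force: [-3.4, 1.6, -0.1]
grasp_force: 30.0
t 15.15 pos [0.5781 0.0384 0.1789] rot [-180.    -0.    85.5] q [ -2.  -0. 106.   0.  75.   3.] | shift [-0.0055 -0.002  -0.0001] turn [-0. -0.  0.]
 F [-3.4  1.6 -0.1] T [0.29 0.65 0.43] w 0.312 g 30
t: 15.57
ee_pos: [0.5794, 0.0379, 0.1789]
tool_rot: [-180.0, 0.0, 55.5]
force: [-3.5, 2.4, 0.8]
grasp_force: 30.0
t 15.57 pos [0.5794 0.0379 0.1789] rot [-180.     0.    55.5] q [ -2.  -0. 106.   0.  75.  33.] | shift [-0.0061 -0.0003 -0.0001] turn [-0.  0. -0.]
 F [-3.5  2.4  0.8] T [0.31 0.72 0.47] w 0.315 g 30
```

```bash

for i in 1; do python3 -m crank '{"motion":[[0,0,0.003,0,0,0,0.6],[0,0,0.003,0,0,0,0.6],[0,0,0.003,0,0,0,0.6],[0,0,0.003,0,0,0,0.6],[0,0,0.003,0,0,0,0.6]]}'; python3 -c "
from h import *;go(.5757,.033,.179)";python3 -m crank '{"motion":[[0,0,0.003,0,0,0,0.6],[0,0,0.003,0,0,0,0.6],[0,0,0.003,0,0,0,0.6],[0,0,0.003,0,0,0,0.6],[0,0,0.003,0,0,0,0.6]]}'; done | grep -v grip
python3 -c "
from rig import imaging
from h import *;go(.5757,.033,.179)
d=imaging.get_image('side'); np.savez('side4.npz',f=d['frame'],K=d['camera_matrix'],V=d['view'])
a=load('side0')[0][195:265,240:330,::-1];b=d['frame'][195:265,240:330,::-1]
cv2.imwrite('pics/d1.png',cv2.resize(np.hstack([a,b]),None,fx=4.4,fy=4.4,interpolation=cv2.INTER_CUBIC))"
```

```text
t: 15.98
ee_pos: [0.5804, 0.0368, 0.1789]
tool_rot: [-180.0, 0.0, 25.5]
force: [-4.1, 1.4, 1.1]
grasp_force: 30.0
t 15.98 pos [0.5804 0.0368 0.1789] rot [-180.     0.    25.5] q [ -2.  -0. 106.   0.  75.  63.] | shift [-0.0059  0.0014 -0.0001] turn [-0.  0. -0.]
 F [-4.1  1.4  1.1] T [0.36 0.85 0.43] w 0.318 g 30
t: 16.4
ee_pos: [0.5806, 0.0354, 0.1789]
tool_rot: [-180.0, 0.1, -4.5]
force: [-4.0, 2.5, 0.6]
grasp_force: 30.0
t 16.40 pos [0.5806 0.0354 0.1789] rot [-1.8e+02  1.0e-01 -4.5e+00] q [ -2.  -0. 105.   0.  75.  93.] | shift [-0.0047  0.0028 -0.0001] turn [-0.   0.1 -0. ]
 F [-4.   2.5  0.6] T [0.33 0.88 0.46] w 0.315 g 30
```

View pics/d1.png

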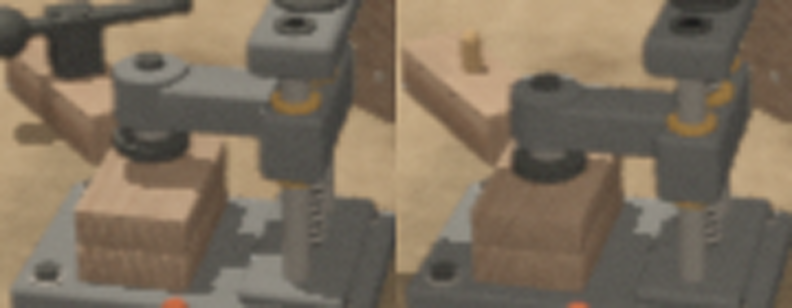

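Right half: the shoe is now just above the board (jaw down ~22 crop px ≈ 12–13 mm), no deflection yet. Continue in small steps, watching Tz.

```bash

cat > tz.py <<'E'
from rig import sensors
s=sensors.state();print(s['t'].__round__(2),s['tool_rot'].round(1)[2],'Tz',round(s['ft_torque'][2],3),'F',s['force'].round(1),s['qpos'][5].round(0))
E
python3 -m crank '{"motion":[[0,0,0.003,0,0,0,0.6],[0,0,0.003,0,0,0,0.6]]}'>/dev/null;python3 tz.py
python3 -m crank '{"motion":[[0,0,0.003,0,0,0,0.6],[0,0,0.003,0,0,0,0.6]]}'>/dev/null;python3 tz.py
python3 -m crank '{"motion":[[0,0,0.003,0,0,0,0.6],[0,0,0.003,0,0,0,0.6]]}'>/dev/null;python3 tz.py
```

```text
16.62 -16.4 Tz 0.485 F [-4.5  2.3  1.1] 104.0
16.78 -28.4 Tz 0.461 F [-4.8  2.4  1.4] 116.0
16.95 -40.4 Tz 0.543 F [-4.9  2.5  1.7] 128.0
```

```bash

python3 -m crank '{"motion":[[0,0,0.003,0,0,0,0.6],[0,0,0.003,0,0,0,0.6]]}'>/dev/null;python3 tz.py
python3 -m crank '{"motion":[[0,0,0.003,0,0,0,0.6],[0,0,0.003,0,0,0,0.6]]}'>/dev/null;python3 tz.py
python3 -m crank '{"motion":[[0,0,0.003,0,0,0,0.6]]}'>/dev/null;python3 tz.py
python3 -m crank '{"motion":[[0,0,0,0,0,0,0]]}'>/dev/null;python3 tz.py
```

```text
17.12 -52.4 Tz 0.554 F [-5.3  2.9  1.5] 140.0
17.28 -64.4 Tz 0.643 F [-5.9  3.2  1.3] 152.0
17.37 -70.3 Tz 0.641 F [-5.8  3.4  1.4] 158.0
17.45 -70.3 Tz 0.262 F [-5.3  2.5  2. ] 158.0
```

```bash

python3 -m crank '{"motion":[[0,0,0.002,0,0,0,0.3],[0,0,0.002,0,0,0,0.3]]}'>/dev/null;python3 tz.py
python3 -m crank '{"motion":[[0,0,0,0,0,0,0.05],[0,0,0,0,0,0,0],[0,0,0,0,0,0,0],[0,0,0,0,0,0,0]]}'>/dev/null
python3 -c "
from rig import imaging
from h import *;go(.5785,.034,.179)
d=imaging.get_image('side'); np.savez('side5.npz',f=d['frame'],K=d['camera_matrix'],V=d['view'])
a=load('side4')[0][195:265,240:330,::-1];b=d['frame'][195:265,240:330,::-1]
cv2.imwrite('pics/d2.png',cv2.resize(np.hstack([a,b]),None,fx=4.4,fy=4.4,interpolation=cv2.INTER_CUBIC))"
```

```text
17.62 -76.2 Tz 0.632 F [-4.5  2.5  0.9] 164.0
t 17.95 pos [0.5785 0.0329 0.1789] rot [180.    0.  -76.6] q [ -2.  -0. 106.   0.  75. 164.] | shift [-0.0011 -0.0002 -0.0001] turn [0. 0. 0.]
 F [-5.4  3.3  1.3] T [0.52 0.87 0.57] w 0.317 g 30
```

View pics/d2.png

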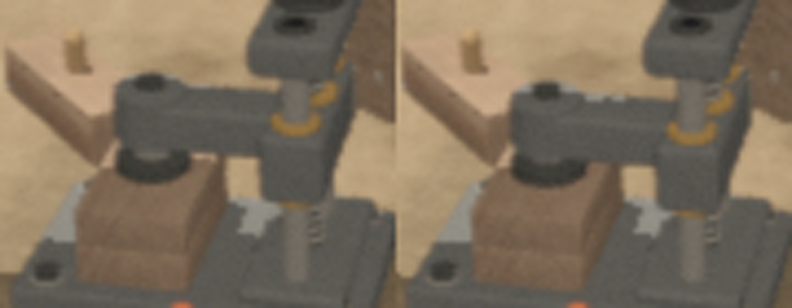

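```bash
python3 -c "
from h import *
a,b=[cv2.cvtColor(load(n)[0],cv2.COLOR_RGB2GRAY).astype(np.float32) for n in('side4','side5')]
def dy(y0,y1,x0,x1):
    A=cv2.resize(a[y0:y1,x0:x1],None,fx=1,fy=10,interpolation=cv2.INTER_CUBIC);e=5
    B=cv2.resize(b[y0-e:y1+e,x0:x1],None,fx=1,fy=10,interpolation=cv2.INTER_CUBIC)
    r=cv2.matchTemplate(B,A,cv2.TM_CCOEFF_NORMED)[:,0];return (r.argmax()/10-e),r.max().round(3)
print('jaw head',dy(210,220,268,282),'collars',dy(218,230,301,314),'arm lower edge',dy(224,234,285,297),'block',dy(230,246,300,314))
print('shoe low edge',dy(233,241,269,281),dy(233,240,271,279)); print('static',dy(242,255,262,280))
print(a[228:242,275],b[228:242,275])"
```

```text
jaw head (np.float64(2.2), np.float32(0.962)) collars (np.float64(2.0), np.float32(0.985)) arm lower edge (np.float64(2.0999999999999996), np.float32(0.937)) block (np.float64(1.5), np.float32(0.863))
shoe low edge (np.float64(0.9000000000000004), np.float32(0.993)) (np.float64(0.7999999999999998), np.float32(0.994))
static (np.float64(0.0), np.float32(0.941))
[ 87.  93. 101.  82.  66.  63.  55.  59.  70. 108. 113. 109. 104. 108.] [ 86.  84.  87.  90.  74.  62.  64.  61.  64.  78. 108. 109. 107. 108.]
```

Right half: jaw has sunk ~2.05 px (5 mm) since the last picture but the shoe only ~0.85 px, so the spring is compressed ~3 mm (≈45–50 N; torque agrees). A little more would centre it, so I'll regrip a half turn back.

```bash

python3 -m crank '{"motion":[[0.65,0,0,0,0,0,0],[0.65,0,0,0,0,0,0],[0.65,0,0,0,0,0,0],[0.65,0,0,0,0,0,0],[0.65,0,0,0,0,0,0]]}'
python3 -m crank '{"motion":[[0.65,-0.024,0,-0.1,0,0,0],[0.65,0,0,-0.25,0,0,0],[0.65,0,0,-0.2,0,0,0],[0.65,0,0,0,0,0,-0.7],[0.65,0,0,0,0,0,-0.7]]}'
python3 -m crank '{"motion":[[0.65,0,0,0,0,0,-0.7],[0.65,0,0,0,0,0,-0.7],[0.65,0,0,0,0,0,-0.7],[0.65,0,0,0,0,0,-0.7],[0.65,0,0,0,0,0,-0.7]]}' | grep tool_rot
python3 -m crank '{"motion":[[0.65,0,0,0,0,0,-0.7],[0.65,0,0,0,0,0,-0.7],[0.65,0,0,0,0,0,-0.7],[0.65,0,0,0,0,0,-0.7],[0.65,0,0,0,0,0,-0.7]]}' | grep tool_rot
python3 -m crank '{"motion":[[0.65,0,0,0,0,0,-0.7],[0.65,0,0,0,0,0,-0.7],[0.65,0,0,0,0,0,-0.7],[0.65,0,0,0,0,0,-0.7],[0.65,0,0,0,0,0,-0.7]]}' | grep tool_rot
python3 -m crank '{"motion":[[0.65,0,0,0,0,0,-0.7],[0.65,0,0,0,0,0,-0.7],[0.65,0,0,0,0,0,-0.7],[0.65,0,0,0,0,0,-0.7],[0.65,0,0,0,0,0,-0.7]]}' | grep tool_rot
python3 -m crank '{"motion":[[0.65,0,0,0,0,0,-0.7],[0.65,0,0,0,0,0,-0.7],[0.65,0,0,0,0,0,-0.7],[0.65,0,0,0,0,0,-0.5],[0.65,0,0,0,0,0,0]]}' | grep tool_rot
python3 -c "
from h import *;go(.578,.0352,.179,103.4)"
```

```text
t: 18.42
ee_pos: [0.5793, 0.0321, 0.1787]
tool_rot: [-179.9, -0.0, -76.8]
force: [0.7, -0.5, 0.4]
gripper_width: 0.605
grasp_force: 0.0
t: 18.83
ee_pos: [0.5798, 0.0348, 0.2369]
tool_rot: [-179.7, -0.2, -62.4]
force: [-0.2, 0.4, 0.8]
gripper_width: 0.644
grasp_force: 0.0
tool_rot: [-180.0, -0.1, -27.4]
tool_rot: [180.0, -0.1, 7.6]
tool_rot: [180.0, -0.0, 42.6]
tool_rot: [179.9, -0.0, 77.6]
tool_rot: [179.9, 0.0, 103.3]
t 20.92 pos [0.5786 0.0348 0.2343] rot [179.9   0.  103.3] q [ -2.  -2. 103.  -0.  80. -15.] | shift [ 0.0006 -0.0006  0.0553] turn [ 0.1  0.  -0.1]
 F [ 0.3  0.  -0.4] T [-0.07  0.1  -0.05] w 0.653 g 0
```

```bash

python3 -m crank '{"motion":[[0.65,0,0,0.2,0,0,0],[0.65,0,0,0.2,0,0,0],[0.65,0,0,0.14,0,0,0],[0.65,0,0,0,0,0,0],[0,0,0,0,0,0,0]]}'
python3 -m crank '{"motion":[[0,0,0,0,0,0,0],[0,0,0,0,0,0,0],[0,0,0,0,0,0,0],[0,0,0,0,0,0,0],[0,0,0,0,0,0,0]]}'
python3 -m crank '{"motion":[[0,0,0,0,0,0,0],[0,0,0,0,0,0,0],[0,0,0,0,0,0,0]]}'
python3 tz.py
```

```text
t: 21.33
ee_pos: [0.5778, 0.0348, 0.1787]
tool_rot: [-179.9, -0.0, 103.2]
force: [-0.1, -0.7, 0.4]
gripper_width: 0.616
grasp_force: 0.0
t: 21.75
ee_pos: [0.5782, 0.0345, 0.1804]
tool_rot: [-180.0, 0.0, 103.2]
force: [-3.2, 0.0, 3.8]
gripper_width: 0.316
grasp_force: 29.6
t: 22.0
ee_pos: [0.5782, 0.0345, 0.1804]
tool_rot: [-180.0, 0.0, 103.2]
force: [-4.2, -0.9, 6.0]
gripper_width: 0.316
grasp_force: 29.6
22.0 103.2 Tz 0.187 F [-4.2 -0.9  6. ] -15.0
```

Gripped again. Turn in small steps clockwise, about 12–15° beyond take-up.

```bash

python3 -m crank '{"motion":[[0,0,0,0,0,0,0.3]]}'>/dev/null;python3 tz.py
python3 -m crank '{"motion":[[0,0,0,0,0,0,0.3]]}'>/dev/null;python3 tz.py
python3 -m crank '{"motion":[[0,0,0,0,0,0,0.3]]}'>/dev/null;python3 tz.py
python3 -m crank '{"motion":[[0,0,0,0,0,0,0.3]]}'>/dev/null;python3 tz.py
python3 -m crank '{"motion":[[0,0,0,0,0,0,0.3]]}'>/dev/null;python3 tz.py
```

```text
22.08 100.2 Tz 0.641 F [-4.2 -0.8  6.7] -12.0
22.17 97.2 Tz 0.668 F [-4.9 -1.   5.7] -9.0
22.25 94.2 Tz 0.682 F [-4.5 -0.1  5.4] -6.0
22.33 91.2 Tz 0.676 F [-4.9 -1.4  6. ] -3.0
22.42 88.2 Tz 0.706 F [-5.2 -2.2  6.8] -0.0
```

```bash

python3 -m crank '{"motion":[[0,0,0,0,0,0,0],[0,0,0,0,0,0,0],[0,0,0,0,0,0,0],[0,0,0,0,0,0,0]]}'>/dev/null;python3 tz.py
python3 -c "
from rig import imaging
from h import *
for n in('side','top'):
    d=imaging.get_image(n); np.savez(n+'6.npz',f=d['frame'],K=d['camera_matrix'],V=d['view'])
a,b=[cv2.cvtColor(load(n)[0],cv2.COLOR_RGB2GRAY).astype(np.float32) for n in('side4','side6')]
def dy(y0,y1,x0,x1):
    A=cv2.resize(a[y0:y1,x0:x1],None,fx=1,fy=10,interpolation=cv2.INTER_CUBIC);e=5
    B=cv2.resize(b[y0-e:y1+e,x0:x1],None,fx=1,fy=10,interpolation=cv2.INTER_CUBIC)
    r=cv2.matchTemplate(B,A,cv2.TM_CCOEFF_NORMED)[:,0];return round(r.argmax()/10-e,1),r.max().round(3)
print('jaw head',dy(210,220,268,282),'collars',dy(218,230,301,314),'arm',dy(224,234,285,297),'shoe',dy(233,241,269,281),dy(233,240,271,279))
s=load('side6')[0][190:235,235:290,::-1];t=load('top6')[0][215:260,185:240,::-1]
cv2.imwrite('pics/e1.png',cv2.resize(np.hstack([s,t]),None,fx=7,fy=7,interpolation=cv2.INTER_CUBIC))"
```

```text
22.75 88.3 Tz 0.476 F [-5.1 -2.   7.4] -0.0
jaw head (np.float64(2.4), np.float32(0.973)) collars (np.float64(2.4), np.float32(0.977)) arm (np.float64(2.3), np.float32(0.928)) shoe (np.float64(0.8), np.float32(0.993)) (np.float64(0.8), np.float32(0.994))
```

View pics/e1.png

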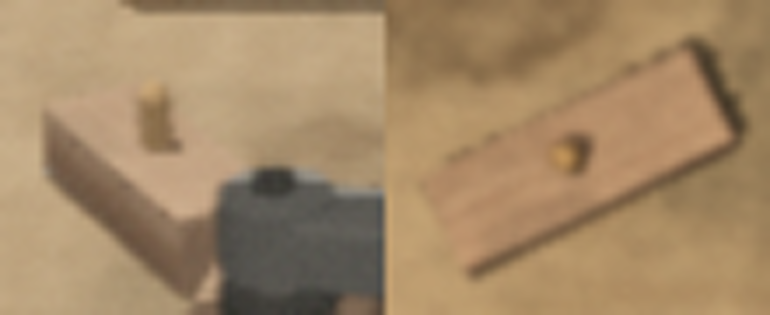

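Left (side): dowel top at (256.4,201.6); right (top): dowel top at (210.3,236.4), block around it, undisturbed. Spring compression by picture ≈ 3.8 mm (57 N). Triangulate the dowel and lift the crank off.

```bash

python3 -c "
from h import *
S=load('side6');T=load('top6')
print(tri([(S[1],S[2],(256.4,201.6)),(T[1],T[2],(210.3,236.4))]),plane(T[1],T[2],(210.3,236.4),.061),plane(S[1],S[2],(256.4,201.6),.061))"
python3 -m crank '{"motion":[[0,0,0,0,0,0,-0.3],[0,0,0,-0.03,0,0,0],[0,0,0,-0.05,0,0,0],[0,0,0,-0.05,0,0,0],[0,0,0,-0.05,0,0,0]]}'; python3 tz.py
python3 -m crank '{"motion":[[0,0,0,-0.05,0,0,0],[0,0,0,-0.1,0,0,0],[0,0,0,-0.15,0,0,0],[0,0,0,-0.15,0,0,0],[0,0,0,0,0,0,0]]}'
python3 -c "
from h import *;go(.4455,.252,.24)"
```

```text
(array([0.44868706, 0.25016239, 0.06129759]), [np.float64(0.8), np.float64(0.8)]) [0.44950058 0.25029208 0.061     ] [0.447869   0.25063056 0.061     ]
t: 23.27
ee_pos: [0.5778, 0.0346, 0.1964]
tool_rot: [-179.9, -0.0, 91.2]
force: [1.4, 0.1, -6.5]
gripper_width: 0.314
grasp_force: 29.5
23.27 91.2 Tz -0.029 F [ 1.4  0.1 -6.5] -3.0
t: 23.68
ee_pos: [0.5803, 0.0349, 0.2479]
tool_rot: [179.6, -0.0, 91.2]
force: [0.9, 1.0, -2.6]
gripper_width: 0.318
grasp_force: 29.5
t 23.68 pos [0.5803 0.0349 0.2479] rot [179.6  -0.   91.2] q [ -2.  -3. 102.   0.  81.  -3.] | shift [ 0.2199 -0.1303  0.0069] turn [ 0.4 -0.  -0. ]
 F [ 0.9  1.  -2.6] T [-0.08  0.09 -0.06] w 0.318 g 30
```

```bash

python3 -m crank '{"motion":[[0,0,-0.33,0,0,0,0],[0,0,-0.33,0,0,0,0],[0,0,-0.33,0,0,0,0],[0,0,-0.33,0,0,0,0],[0,0,0,0,0,0,0.7]]}'
python3 -m crank '{"motion":[[0,0,0,0,0,0,0.7],[0,0,0,0,0,0,0.7],[0,0,0,0,0,0,0.7],[0,0,0,0,0,0,0.7],[0,0,0,0,0,0,0.7]]}' | grep tool
python3 -m crank '{"motion":[[0,0,0,0,0,0,0.7],[0,0,0,0,0,0,0.7],[0,0,0,0,0,0,0.7],[0,0,0,0,0,0,0.7],[0,0,0,0,0,0,0.25]]}'
python3 -m crank '{"motion":[[0,0,0,0,0,0,0],[0,0,0,0,0,0,0]]}' | grep tool
python3 -c "
from h import *;go(.4487,.2505,.235,18.7)"
```

```text
t: 24.1
ee_pos: [0.4411, 0.0323, 0.2412]
tool_rot: [-179.8, 0.0, 84.1]
force: [1.9, 0.8, -6.8]
gripper_width: 0.315
grasp_force: 29.7
tool_rot: [-180.0, -0.0, 48.9]
t: 24.93
ee_pos: [0.4461, 0.0321, 0.2425]
tool_rot: [-180.0, -0.0, 18.4]
force: [-0.6, -0.5, -4.6]
gripper_width: 0.313
grasp_force: 29.7
tool_rot: [-180.0, -0.0, 18.8]
t 25.10 pos [0.4462 0.032  0.2425] rot [-180.    -0.    18.8] q [ -3. -21. 117.   0.  83.  68.] | shift [ 0.0728 -0.206   0.0075] turn [-0.  -0.   0.1]
 F [ 0.  -0.5 -4.6] T [-0.08  0.15  0.02] w 0.316 g 30
```

```bash

python3 -m crank '{"motion":[[0,0.12,-0.343,0,0,0,0],[0,0.12,-0.343,0,0,0,0],[0,0.12,-0.343,0,0,0,0],[0,0.12,-0.343,0,0,0,0],[0,0.12,-0.343,0,0,0,0]]}'
python3 -m crank '{"motion":[[0,0.12,-0.343,0,0,0,0],[0,0,0,0.3,0,0,0],[0,0,0,0.3,0,0,0],[0,0,0,0.3,0,0,0],[0,0,0,0.3,0,0,0]]}'
python3 -m crank '{"motion":[[0,0,0,0.2,0,0,0],[0,0,0,0,0,0,0],[0,0,0,0,0,0,0],[0,0,0,0,0,0,0]]}'
python3 -c "
from rig import imaging
from h import *;go(.4487,.2505,.068,18.7)
d=imaging.get_image('side');f,K,V=d['frame'],d['camera_matrix'],d['view'];np.savez('side7.npz',f=f,K=K,V=V)
from rig import sensors
t=sensors.state()['ee_pos']-[0,0,.0055];u=np.array([.947,.32,0])
for o in(-.003,0,.003):print(o,proj(K,V,t+u*(o-.045)+[0,0,.033]))
g=cv2.cvtColor(f,cv2.COLOR_RGB2GRAY);p=proj(K,V,t-u*.045+[0,0,.033]).astype(int);print(p);print(g[p[1]-9:p[1]+10:2,p[0]-12:p[0]+13])"
```

```text
t: 25.52
ee_pos: [0.4478, 0.2153, 0.2426]
tool_rot: [-180.0, -0.0, 18.8]
force: [0.4, -0.4, -5.7]
gripper_width: 0.315
grasp_force: 29.7
t: 25.93
ee_pos: [0.4484, 0.2505, 0.1214]
tool_rot: [-180.0, -0.0, 18.8]
force: [1.2, 0.7, -5.3]
gripper_width: 0.315
grasp_force: 29.7
t: 26.27
ee_pos: [0.4498, 0.2505, 0.1043]
tool_rot: [-180.0, -0.2, 18.7]
force: [-0.1, 0.4, -3.4]
gripper_width: 0.311
grasp_force: 29.7
t 26.27 pos [0.4498 0.2505 0.1043] rot [-180.    -0.2   18.7] q [ 23.  -5. 118.   0.  67.  94.] | shift [-0.0011 -0.0004  0.0363] turn [-0.  -0.2  0. ]
 F [-0.1  0.4 -3.4] T [-0.07  0.1  -0.02] w 0.311 g 30
-0.003 [238.66568496 179.84896331]
0 [239.75930388 179.68352934]
0.003 [240.85130046 179.51834079]
[239 179]
[[132 133 132 133 132 133 132 131 130 128 130 129 128 128 128 129 128 120
  116 114 119 117  70  21  26]
 [130 133 133 136 135 133 134 132 129 129 131 130 130 131 130 132 129 123
  118 123 126 125  84  39  28]
 [136 136 133 134 135 134 133 134 129 131 128 122 122 123 122 121 125 123
  119 126 128 129 127  77  39]
 [103 101 104 105 110 115 115 114 114 110  85  64  61  61  61  59  64  66
  102 119 121 123 120  84  62]
 [ 43  43  42  41  44  42  46  48  55  57  58  63  63  67  63  63  60  60
   53  57  65  62  58  54  57]
 [ 41  40  41  38  37  42  39  34  50  59  59  57  64  63  64  60  54  57
   56  53  53  54  54  55  54]
 [ 41  40  44  41  57  76  75  75  55  54  55  58  58  61  58  54  55  53
   50  56  94 100  97  70  50]
 [ 42  40  44  68 120 124 115 104  86  61  52  51  48  52  53  50  49  54
   63 105 131 138 135  94  53]
 [ 40  74 159 173 146 133 139 141 140 137 113  83  70  66  67  67  87 113
  140 148 148 154 152 110  64]
 [ 49 107 179 161 159 161 156 159 159 164 164 166 164 162 161 159 163 162
  164 164 164 164 161 131  81]]
```

```bash

python3 -m crank '{"motion":[[0,-0.015,-0.015,0.15,0,0,0],[0,0,0,0.15,0,0,0],[0,0,0,0,0,0,0],[0,0,0,0,0,0,0],[0,0,0,0,0,0,0]]}'
python3 -c "
from h import *;go(.4478,.2514,.066,18.7)"
```

```text
t: 26.73
ee_pos: [0.4479, 0.2514, 0.0744]
tool_rot: [-180.0, -0.2, 18.7]
force: [-1.1, 0.5, -4.0]
gripper_width: 0.312
grasp_force: 29.7
t 26.73 pos [0.4479 0.2514 0.0744] rot [-180.    -0.2   18.7] q [ 23.  -3. 119.  -0.  64.  95.] | shift [-0.0002 -0.0001  0.0084] turn [-0.  -0.2  0. ]
 F [-1.1  0.5 -4. ] T [-0.07  0.12 -0.02] w 0.312 g 30
```

```bash

for i in 1; do
python3 -m crank '{"motion":[[0,0,0,0.04,0,0,0],[0,0,0,0.04,0,0,0],[0,0,0,0,0,0,0]]}'; python3 -m crank '{"motion":[[0,0,0,0.02,0,0,0],[0,0,0,0,0,0,0]]}';python3 -m crank '{"motion":[[0,0,0,0.02,0,0,0],[0,0,0,0,0,0,0]]}'; done | grep -v -e grip -e grasp
python3 -c "
from h import *;go(.4478,.2514,.04,18.7)"
```

```text
t: 26.98
ee_pos: [0.4465, 0.2508, 0.0641]
tool_rot: [180.0, 0.0, 18.7]
force: [0.3, -0.2, -5.9]
t: 27.15
ee_pos: [0.4465, 0.2508, 0.0621]
tool_rot: [180.0, 0.0, 18.7]
force: [-0.9, 0.1, -5.9]
t: 27.32
ee_pos: [0.4465, 0.2508, 0.0601]
tool_rot: [180.0, 0.0, 18.7]
force: [-0.1, 0.2, -4.6]
t 27.32 pos [0.4465 0.2508 0.0601] rot [180.    0.   18.7] q [ 23.  -2. 119.  -0.  62.  95.] | shift [ 0.0015 -0.0002  0.0201] turn [0. 0. 0.]
 F [-0.1  0.2 -4.6] T [-0.09  0.18 -0.04] w 0.315 g 30
```

```bash

for i in 1; do
python3 -m crank '{"motion":[[0,0.005,0,0.03,0,0,0],[0,0,0,0.03,0,0,0],[0,0,0,0,0,0,0]]}'; python3 -m crank '{"motion":[[0,0,0,0.03,0,0,0],[0,0,0,0.03,0,0,0],[0,0,0,0,0,0,0]]}';python3 -m crank '{"motion":[[0,0,0,0.03,0,0,0],[0,0,0,0,0,0,0]]}'; done | grep -v -e grip -e grasp
python3 -c "
from h import *;go(.4478,.2514,.04,18.7)"
```

```text
t: 27.57
ee_pos: [0.4466, 0.2508, 0.0536]
tool_rot: [180.0, 0.1, 18.7]
force: [-0.2, 0.5, -5.1]
t: 27.82
ee_pos: [0.4466, 0.2508, 0.0475]
tool_rot: [180.0, 0.1, 18.7]
force: [0.4, 0.1, -4.6]
t: 27.98
ee_pos: [0.4468, 0.2509, 0.0449]
tool_rot: [180.0, 0.0, 18.7]
force: [0.4, 0.0, -5.5]
t 27.98 pos [0.4468 0.2509 0.0449] rot [180.    0.   18.7] q [ 23.  -0. 120.  -0.  61.  95.] | shift [ 0.0011 -0.0002  0.0049] turn [0. 0. 0.]
 F [ 0.4  0.  -5.5] T [-0.06  0.21  0.02] w 0.313 g 30
```

```bash

for i in 1; do
python3 -m crank '{"motion":[[0,0,0,0.02,0,0,0],[0,0,0,0,0,0,0]]}'; python3 -m crank '{"motion":[[0,0,0,0.01,0,0,0],[0,0,0,0,0,0,0]]}';python3 -m crank '{"motion":[[0,0,0,0.01,0,0,0],[0,0,0,0,0,0,0]]}'; done | grep -v -e grip -e grasp
python3 -c "
from h import *;go(.4478,.2514,.04,18.7)"
```

```text
t: 28.15
ee_pos: [0.4469, 0.2509, 0.0431]
tool_rot: [180.0, 0.0, 18.7]
force: [-0.3, 0.2, -4.7]
t: 28.32
ee_pos: [0.447, 0.251, 0.0423]
tool_rot: [180.0, 0.0, 18.7]
force: [-0.5, -0.9, -5.2]
t: 28.48
ee_pos: [0.4472, 0.251, 0.0414]
tool_rot: [-180.0, -0.0, 18.7]
force: [-0.1, -0.5, -5.1]
t 28.48 pos [0.4472 0.251  0.0414] rot [-180.    -0.    18.7] q [ 23.  -0. 120.   0.  60.  95.] | shift [ 0.0007 -0.0001  0.0014] turn [-0. -0.  0.]
 F [-0.1 -0.5 -5.1] T [-0.09  0.18  0.01] w 0.314 g 30
```

```bash

for i in 1; do
python3 -m crank '{"motion":[[0,0,0,0.01,0,0,0],[0,0,0,0,0,0,0]]}'; python3 -m crank '{"motion":[[0,0,0,0.01,0,0,0],[0,0,0,0,0,0,0]]}'; done | grep -v -e grip -e grasp
python3 -c "
from h import *;go(.4478,.2514,.04,18.7)"
```

```text
t: 28.65
ee_pos: [0.4473, 0.2511, 0.0413]
tool_rot: [180.0, 0.0, 18.7]
force: [-2.8, -1.9, 3.5]
t: 28.82
ee_pos: [0.4473, 0.2511, 0.0413]
tool_rot: [180.0, 0.0, 18.7]
force: [-6.3, -3.9, 9.6]
t 28.82 pos [0.4473 0.2511 0.0413] rot [180.    0.   18.7] q [ 23.  -0. 120.  -0.  60.  95.] | shift [ 0.0006 -0.0001  0.0013] turn [0. 0. 0.]
 F [-6.3 -3.9  9.6] T [-0.62  1.43  0.09] w 0.315 g 30
```

Bottomed on the block at exactly the expected height. Relax 1 mm, release, rise.

```bash

python3 -m crank '{"motion":[[0,0,0,-0.018,0,0,0],[0,0,0,0,0,0,0],[1,0,0,0,0,0,0],[1,0,0,0,0,0,0],[1,0,0,0,0,0,0]]}' 
python3 -m crank '{"motion":[[1,0,0,0,0,0,0],[1,0,0,0,0,0,0],[1,0,0,0,0,0,0],[1,0,0,0,0,0,0],[1,0,0,0,0,0,0]]}'|grep -A9 force
python3 -m crank '{"motion":[[1,0,0,-0.15,0,0,0],[1,0,0,-0.35,0,0,0],[1,0,0,-0.4,0,0,0],[1,0,0,-0.4,0,0,0],[1,0,0,-0.4,0,0,0]]}'
python3 -m crank '{"motion":[[1,0,-0.3,-0.3,0,0,0],[1,0,0,0,0,0,0],[1,0,0,0,0,0,0]]}'
python3 -c "
from rig import imaging
from h import *
d=imaging.get_image('side');f,K,V=d['frame'],d['camera_matrix'],d['view']
g=cv2.cvtColor(f,cv2.COLOR_RGB2GRAY);g0=cv2.cvtColor(load('side0')[0],cv2.COLOR_RGB2GRAY)
for G in(g0,g):
  print('knob',blob((G<45).astype(np.uint8),(280,187),8),'ball',blob((G<90).astype(np.uint8),(240,202),6))
b=g.astype(np.float32);a=cv2.cvtColor(load('side4')[0],cv2.COLOR_RGB2GRAY).astype(np.float32)
def dy(y0,y1,x0,x1):
    A=cv2.resize(a[y0:y1,x0:x1],None,fx=1,fy=10,interpolation=cv2.INTER_CUBIC);e=5
    B=cv2.resize(b[y0-e:y1+e,x0:x1],None,fx=1,fy=10,interpolation=cv2.INTER_CUBIC)
    r=cv2.matchTemplate(B,A,cv2.TM_CCOEFF_NORMED)[:,0];return round(r.argmax()/10-e,1),r.max().round(3)
print('jaw',dy(210,220,268,282),dy(218,230,301,314),'shoe',dy(233,241,269,281))
"
```

```text
t: 29.23
ee_pos: [0.4477, 0.2513, 0.0417]
tool_rot: [-180.0, -0.1, 18.7]
force: [-0.3, 0.0, -0.2]
gripper_width: 0.469
grasp_force: 0.0
force: [1.1, -0.5, -0.2]
gripper_width: 0.822
grasp_force: 0.0
t: 30.07
ee_pos: [0.4466, 0.2508, 0.2128]
tool_rot: [180.0, 0.0, 18.7]
force: [1.0, 0.9, 0.0]
gripper_width: 1.004
grasp_force: 0.0
t: 30.32
ee_pos: [0.4385, 0.2802, 0.2435]
tool_rot: [-180.0, -0.3, 18.8]
force: [-0.9, 0.5, -1.3]
gripper_width: 0.999
grasp_force: 0.0
knob (array([280.03947368, 186.97368421]), array([277, 181,   7,  13,  76], dtype=int32)) ball (array([240.89655172, 202.82758621]), array([235, 198,  12,  11,  87], dtype=int32))
knob (array([280.52777778, 186.72222222]), array([278, 181,   7,  13,  72], dtype=int32)) ball (array([241.2020202 , 202.45454545]), array([236, 197,  11,  12,  99], dtype=int32))
jaw (np.float64(-3.7), np.float32(0.633)) (np.float64(2.5), np.float32(0.496)) shoe (np.float64(1.0), np.float32(0.982))
```

The crank is back within about 1 mm of its original image position, and the jaw and shoe are unchanged. Handing in.

```bash
python3 -c "
from rig import arm;print(arm.sign_off())"
```

```text
the job is handed in; nothing more can be done
None
```

The job is handed in, with no verdict returned: the shoe bears on the boards at an estimated 57–60 N (spring about 3.8–4 mm of its 8 mm compressed), and the crank is back fully down on the keeper's dowel, within about 1 mm of where it started.

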